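# Clamp the steriliser lid crisscross and set out its timer

### The arm

A 6-joint arm with a two-finger parallel gripper is mounted at the origin on the work surface. World frame = base frame: x ahead of the robot, y to its left, z up, the work surface at z = 0. Lengths are in m, angles in rad, forces in N, time in s.
With the tool pointing down it reaches from about 0.425 to 0.95 m from the base axis. Payload 3.5 kg.
Tool frame: the origin (TCP) lies midway between the tips of the shut fingers; the grasp point (between the pads) lies 19 mm behind it (env.pinch_z is the distance from the TCP to the grasp point, in m); z points along the fingers, y is the direction in which the jaws open and shut (so a half turn about z gives the same grasp; the last joint's range is limited). The gripper opens to 85 mm and grips with 20 to 120 N. Pads are 22 mm wide; open, the fingers measure 114 mm over their backs; the gripper's body (76 mm by 85 mm) begins 54 mm behind the grasp point. The pads swing forward as they close: fully open they stand 13 mm farther back than shut.
Start: joints at [-1.455, 0.286, 1.577, -0, 1.279, -0.15], TCP at [0.177, -0.651, 0.231] pointing down, gripper open.
Joint ranges: [-2.77, 2.77], [-0.9, 2.22], [0.21, 2.48], [-1.53, 4.67], [0.24, 2.81], [-2.84, 2.84]. Speed limits (rad/s): [2.79, 2.79, 3.14, 3.14, 3.14, 3.14].

### API

Orientations are given as [roll, pitch, yaw] about the fixed x, y, z axes, in that order (R = Rz(yaw) Ry(pitch) Rx(roll)).
In Python, from cell import state, grab_frame, order, env gives the robot as it stands.
- The arm moves only by the shell command python3 -m creep 'ROWS' [OPENING] [FORCE]. ROWS is JSON, a list of rows, each a list of 2 entries, a list of its own where there are three numbers: the shift along the tool's x, y, z in units of 600 mm (1.0 is 600 mm), then the turn, a rotation vector about the tool's x, y, z in units of 45 degrees (1.0 is 45 degrees). In form: [[[dx, dy, dz], [rx, ry, rz]], ...]. A call has 1 to 12 rows; each row shifts and turns the commanded pose from where the row before left it, along the tool's axes as they then stand; what a row does not reach is not made up. A row lasts 1/10 s, in which the tool goes at most 50 mm and 8.59 degrees, less where a joint would pass 70% of its speed; a pose out of reach is approached as far as the arm can. A call with a number of a shift or a turn outside -1 to 1 is refused whole. A call with a gripper value outside its range is refused whole. OPENING is the finger opening in mm, from 0 to 85.4, set as the call begins (- or left out, the last holds). The fingers move at their own pace and stop on an object; FORCE is the grip in N (left out, the last holds). Time passes only in rows, so rows that do not move let the fingers close. It gives the time, the measured TCP pose, the force and the opening at its end, in the units of the state.
- state(): the state, without advancing time (a new reading comes with each control period).
- grab_frame(name): name is "side" or "top"; returns a dict with "image" (480x640x3 uint8, red, green, blue), "mtx" (3x3 intrinsics, pixels), "cam_to_world" (4x4, takes a point from camera to world coordinates). Camera axes: x right, y up, looking along -z (the intrinsics and any distortion apply to the point x, -y, -z); pixel columns grow to the right and rows downward; lengths in m; the calibration is good to about 2 mm. A picture is of the moment at which its call begins. There is no depth.
- order.close_job(): hands the job in, once; it reports no verdict.
The state is a dict: "t": time; "joint_positions": joint angles; "joint_velocities": joint speeds; "joint_efforts": joint torques, N m; "eef_pos": TCP position; "tool_rot": TCP orientation; "wrist_force": force on the tool from outside, world axes, zero at the start; "torque": the same for the moment, N m; "opening": finger opening in m.
Only numpy, scipy, OpenCV 4.12 (cv2) and the standard library are available. Lean on these libraries where they do the work, as an engineer would, in place of code of your own. Each camera call takes 0.05 s, during which the arm holds its last target.

### The job

Clamp down the lid of the round steriliser: tighten its four lever nuts clockwise in crisscross order, a nut and then the one diagonally opposite before the other two, in two passes: first every lever about half-way round, then, again crisscross, every lever fully home against its stop. Then stand the grey dial timer upright on the table in the middle of the gap between the steriliser and the comb jar, in line with both, without shifting the jar.

Things in the scene. Friction and masses are not known exactly. Their poses are not given: they have to be found in the camera images.
- steriliser: Round metal instrument steriliser, pot 240 mm across and flat lid 256 mm across, heavy and fixed to the table; lid top 120 mm above the table; two small black side handles on its +x and -x sides (75 mm up). A 10 mm high, 28 mm wide brass vent sits in the middle of the lid. Origin: centre of its underside. z up; its own -y axis points at the comb jar.
- nut_a (a joint): Lever nut a on the lid, in the +x +y quarter of the steriliser's frame; diagonally opposite nut c. Nuts a, b, c, d follow counter-clockwise seen from above. Turn in rad: 0 = fully slack, grows as it is tightened, CLOCKWISE seen from above, to a hard stop at 1.45 = fully home. Starts between 0 and 0.12. It turns stiffly (about 0.2 N m, so 4 to 5 N at the push point) and stays where it is left.
- nut_a_axis (a point): Fixed point on the upright turning axis of nut a, 80 mm from the lid's centre, 150 mm above the table. This is mid-height of the lever bar. The hub is 26 mm across, and the bolt end rises to 170 mm above the table.
- nut_a_push (a point): Point on the lever bar of nut a, 48 mm from its turning axis, in the middle of the bar's width and height; it moves with the lever. The direction from the axis point to here is the lever's direction. The bar is level, 14 mm wide, 12 mm high, its underside 24 mm above the lid, and ends in an 18 mm black ball 68 mm from the axis. When home it rests on an upright 10 mm stop pin on its clockwise side, 30 mm from the axis (pin top 156 mm above the table).
- nut_b (a joint): Lever nut b on the lid, in the -x +y quarter of the steriliser's frame; diagonally opposite nut d. Otherwise like nut a.
- nut_b_axis (a point): Fixed point on the upright turning axis of nut b, 80 mm from the lid's centre, 150 mm above the table.
- nut_b_push (a point): Point on the lever bar of nut b, 48 mm from its turning axis, in the middle of the bar's width and height; it moves with the lever.
- nut_c (a joint): Lever nut c on the lid, in the -x -y quarter of the steriliser's frame; diagonally opposite nut a. Otherwise like nut a.
- nut_c_axis (a point): Fixed point on the upright turning axis of nut c, 80 mm from the lid's centre, 150 mm above the table.
- nut_c_push (a point): Point on the lever bar of nut c, 48 mm from its turning axis, in the middle of the bar's width and height; it moves with the lever.
- nut_d (a joint): Lever nut d on the lid, in the +x -y quarter of the steriliser's frame; diagonally opposite nut b. Otherwise like nut a.
- nut_d_axis (a point): Fixed point on the upright turning axis of nut d, 80 mm from the lid's centre, 150 mm above the table.
- nut_d_push (a point): Point on the lever bar of nut d, 48 mm from its turning axis, in the middle of the bar's width and height; it moves with the lever.
- timer_mid (a point): Grey plastic dial timer, loose, standing upright: a round body 54 mm across and 50 mm high with a dial 48 mm across on top, 74 mm high in all, 0.2 kg. The point is on its axis, half-way up (37 mm above its underside). It stands at the left of the table near a low metal tin (76 mm across, 40 mm high), which is not it.
- comb_jar: Glass jar of combs, 93 mm across, 134 mm high to its rim, with combs standing up to 190 mm; loose, about 1 kg. Origin: centre of its underside. It stands 330 to 370 mm (centre to centre) from the steriliser, straight out along the steriliser's -y axis.
Mind the look-alikes: they are no part of the job. What is meant by the part that bears timer_mid is not green, and is the larger of those in its own colour.

How it is judged:
By the outcome, as a careful person would: the job done as asked, in the order asked, and still so for the second after the job is handed in, with the robot touching nothing.
It also fails if it takes over 72 s, if anything falls off the work surface, if the arm or the gripper's body presses on something with over 40 N, if the wrist force passes 120 N, or if a joint passes its speed limit or range.

## Working session

There is one attempt and no reset: what is moved stays moved. The work goes in short steps, Python scripts to look and compute and a shell command to move; the robot and the scene stay as the last step left them, time stands still between calls to the robot, and variables do not carry over. Pictures are saved under pics/ and viewed, and the job is handed in when it is done.

```bash
ls; mkdir -p pics; python3 - <<'E'
from cell import state, grab_frame, order, env
import cv2
print(state()); print(env, [a for a in dir(env) if a[0]!='_'])
for n in("side","top"):
    f=grab_frame(n); cv2.imwrite(f"pics/{n}0.png",f["image"][:,:,::-1]); print(n,f["mtx"],f["cam_to_world"],f.keys())
E
```

```text
pics
{'t': 0.0, 'joint_positions': array([-1.45498209e+00,  2.87165670e-01,  1.57815859e+00, -1.26638378e-05,
        1.27857044e+00, -1.50053313e-01]), 'joint_velocities': array([ 4.98085340e-04, -3.37916336e-04, -1.12996797e-03, -6.80281566e-04,
        4.16770902e-04, -6.81597696e-05]), 'joint_efforts': array([ 6.60596834e-05, -4.05982554e+01, -2.92624980e+01, -9.50147523e-05,
        5.74421865e-03,  9.14270174e-06]), 'eef_pos': array([ 0.17726968, -0.6506412 ,  0.22995712]), 'tool_rot': array([-3.13931466e+00, -3.32152018e-04,  2.65870835e-01]), 'wrist_force': array([ 1.00095406,  0.69420922, -0.52079237]), 'torque': array([ 0.00163252, -0.01165724, -0.03115731]), 'opening': 0.0858850396972405}
<Robot object at 0x7f3937977a10> ['PlanningError', 'pinch_z']
side [[542.84452974   0.         319.3456826 ]
 [  0.         542.84452974 242.83260976]
 [  0.           0.           1.        ]] [[-0.69552583  0.4190263  -0.58366153 -0.13730353]
 [-0.71826114 -0.426484    0.54973842  0.7216561 ]
 [-0.01856745  0.80157867  0.59760095  0.80785123]
 [ 0.          0.          0.          1.        ]] dict_keys(['image', 'mtx', 'cam_to_world'])
top [[538.45146011   0.         320.82794746]
 [  0.         538.45146011 243.24356752]
 [  0.           0.           1.        ]] [[ 0.06391495  0.96993476 -0.23482216  0.33496433]
 [-0.9979521   0.06151943 -0.01752061  0.049381  ]
 [-0.00254772  0.23546109  0.97188044  1.12174245]
 [ 0.          0.          0.          1.        ]] dict_keys(['image', 'mtx', 'cam_to_world'])
```

View pics/top0.png

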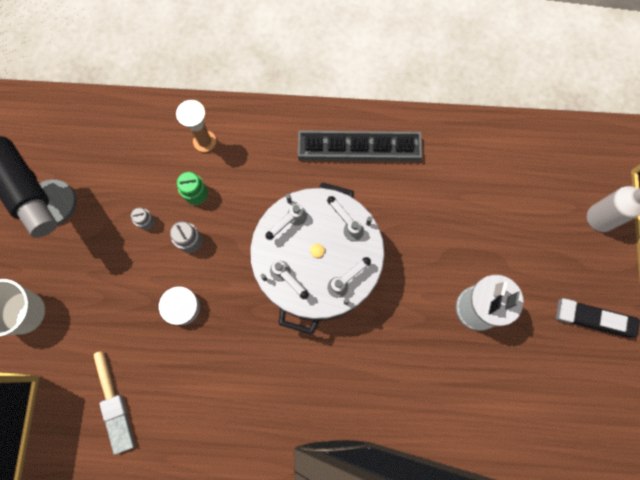

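View pics/side0.png

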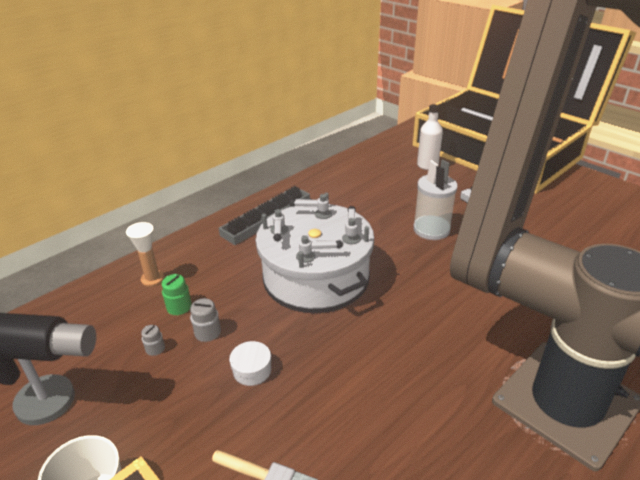

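```bash
cat > h.py <<'E'
from cell import state, grab_frame, order, env
import numpy as np, cv2
def ray(f,u,v,z):
    K=f["mtx"];T=f["cam_to_world"]
    d=np.array([(u-K[0,2])/K[0,0],-(v-K[1,2])/K[1,1],-1]); d=T[:3,:3]@d; o=T[:3,3]
    return (o+d*(z-o[2])/d[2])
def proj(f,P):
    K=f["mtx"];T=f["cam_to_world"]; p=T[:3,:3].T@(np.asarray(P,float)-T[:3,3])
    return np.array([K[0,2]+K[0,0]*p[0]/-p[2],K[1,2]+K[1,1]*-p[1]/-p[2]])
def crop(img,x,y,w,h,s,name):
    cv2.imwrite("pics/"+name,cv2.resize(img[y:y+h,x:x+w,::-1],None,fx=s,fy=s,interpolation=cv2.INTER_CUBIC))
E
python3 - <<'E'
import pickle
from h import *
f=grab_frame("top");g=grab_frame("side");pickle.dump((f,g),open("f0.pkl","wb"))
crop(f["image"],240,170,155,165,3.6,"lid_top.png")
crop(g["image"],240,180,150,130,4,"lid_side.png")
crop(f["image"],110,160,110,170,3.5,"timer_top.png")
crop(f["image"],440,260,100,90,5,"jar_top.png")
E
```

```text
(no output)
```

View pics/lid_top.png

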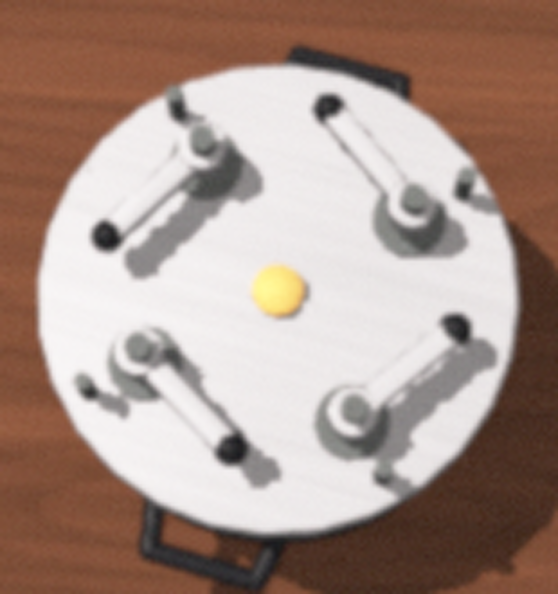

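View pics/lid_side.png

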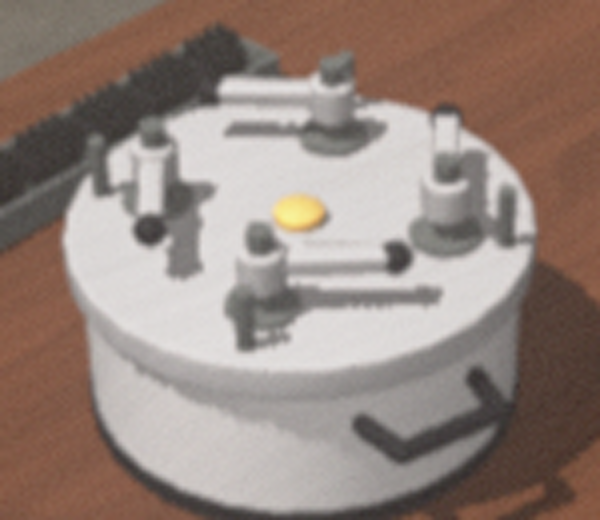

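View pics/timer_top.png

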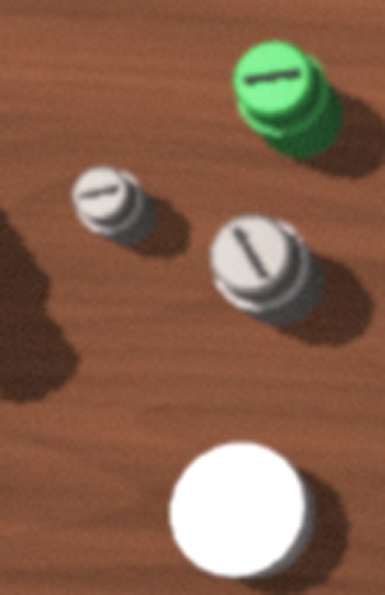

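View pics/jar_top.png

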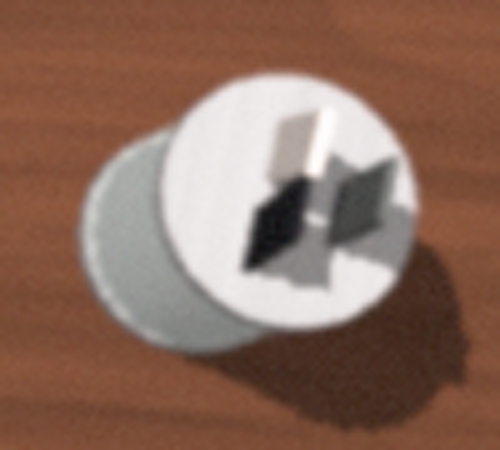

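```bash
python3 - <<'E'
import pickle
from h import *
f,g=pickle.load(open("f0.pkl","rb"))
hsv=cv2.cvtColor(f["image"],cv2.COLOR_RGB2HSV)
def blob(m,x,y):
    n,l,s,c=cv2.connectedComponentsWithStats(m.astype(np.uint8)); k=l[y,x]; 
    cs,_=cv2.findContours((l==k).astype(np.uint8),cv2.RETR_EXTERNAL,cv2.CHAIN_APPROX_NONE); return cv2.convexHull(max(cs,key=cv2.contourArea)).reshape(-1,2),s[k]
def circ(P):
    A=np.c_[2*P[:,:2],np.ones(len(P))];s=np.linalg.lstsq(A,(P[:,:2]**2).sum(1),rcond=None)[0]
    return s[:2],np.sqrt(s[2]+s[:2]@s[:2])
w=(hsv[...,1]<60)&(hsv[...,2]>150)
for nm,x,y,z in(("lid",320,265,.12),("jar",490,285,.134),("tin",179,305,.04),("timer",188,228,.074)):
    h_,s=blob((hsv[...,1]<60)&(hsv[...,2]>(150 if nm!="timer" else 130)),x,y); c,r=circ(np.array([ray(f,u,v,z) for u,v in h_])); print(nm,c,r,s)
hy=(hsv[...,0]>18)&(hsv[...,0]<35)&(hsv[...,1]>90)&(hsv[...,2]>180)
h_,s=blob(hy,317,250);print("vent",circ(np.array([ray(f,u,v,.130) for u,v in h_])))
C=lambda p:(p[0]/3.6+240-.4,p[1]/3.6+170-.4)
ax=dict(a=(207,138),b=(145,348),c=(354,412),d=(415,200))
ba=dict(a=(106,236),b=(232,448),c=(457,328),d=(328,106))
X={k:ray(f,*C(v),.170)[:2] for k,v in ax.items()}
B={k:ray(f,*C(v),.150)[:2] for k,v in ba.items()}
m=np.mean(list(X.values()),0);print("mean axes",m)
for k in X:
    d=X[k]-m;e=B[k]-X[k];print(k,X[k],"r",np.hypot(*d),"ang",np.degrees(np.arctan2(d[1],d[0])),"lever",np.hypot(*e),np.degrees(np.arctan2(e[1],e[0])))
E
```

```text
lid [0.56182488 0.07487924] 0.1271927126484282 [  250   188   134   130 11633]
jar [ 0.48271488 -0.24878759] 0.057263734174736354 [ 456  275   68   51 1973]
tin [0.4505678  0.34900105] 0.03883595685606414 [ 158  286   39   39 1184]
timer [0.58978558 0.34783234] 0.02680661551194478 [170 221  26  28 410]
vent (array([0.5609158 , 0.07377745]), np.float64(0.012316990055625589))
mean axes [0.56045288 0.07241815]
a [0.62915852 0.11459849] r 0.0806203787414461 ang 31.546941631017717 lever 0.07047511084617947 135.23104211447375
b [0.51769112 0.13739183] r 0.07778269265176917 ang 123.35050010951866 lever 0.06415909011721432 -134.00565107041726
c [0.4920391  0.03126191] r 0.07983909588481873 ang -148.9698041966724 lever 0.0710842289091922 -45.29380231849428
d [0.60292278 0.00642037] r 0.07848184403703336 ang -57.23851818422389 lever 0.07178378155892103 41.21713439814984
```

```bash
python3 - <<'E'
import pickle
from h import *
f,g=pickle.load(open("f0.pkl","rb"))
S=np.array([.5612,.0738])
t=f["image"]
J=ray(f,440+290/5-.4,260+200/5-.4,.134); print("jar rim",J, [ray(f,440+x/5-.4,260+y/5-.4,.134)[:2] for x,y in((162,200),(418,200),(290,72),(290,328))])
d=J[:2]-S; print("dist",np.hypot(*d),"yaw",np.degrees(np.arctan2(d[1],d[0]))+90)
print("jar base left edge",ray(f,440+80/5-.4,260+235/5-.4,0))
print("timer top", ray(f,110+253/3.5-.4,160+254/3.5-.4,.074), [ray(f,110+x/3.5-.4,160+y/3.5-.4,.074)[:2] for x,y in((212,254),(297,254),(253,214),(253,295))])
# side view
for n,P in(("J",(*J[:2],.134)),("T",(*ray(f,110+253/3.5-.4,160+254/3.5-.4,.074)[:2],.074)),("S",(*S,.13))): print(n,proj(g,P))
crop(g["image"],140,250,150,130,4,"timer_side.png")
crop(g["image"],390,140,90,110,5,"jar_side.png")
E
```

```text
jar rim [ 0.48776445 -0.26410926  0.134     ] [array([ 0.4847732 , -0.21715282]), array([ 0.49075498, -0.31105429]), array([ 0.53568703, -0.26473838]), array([ 0.44090573, -0.2634941 ])]
dist 0.3457968275377866 yaw -12.261051762194754
jar base left edge [ 0.4882647  -0.21921752  0.        ]
timer top [0.59329924 0.34894053 0.074     ] [array([0.5918064, 0.3724979]), array([0.59490112, 0.32366245]), array([0.61707818, 0.35192079]), array([0.56917973, 0.34591758])]
J [437.82707899 183.88648233]
T [204.25879053 305.3131712 ]
S [315.67165062 230.92524931]
```

View pics/timer_side.png

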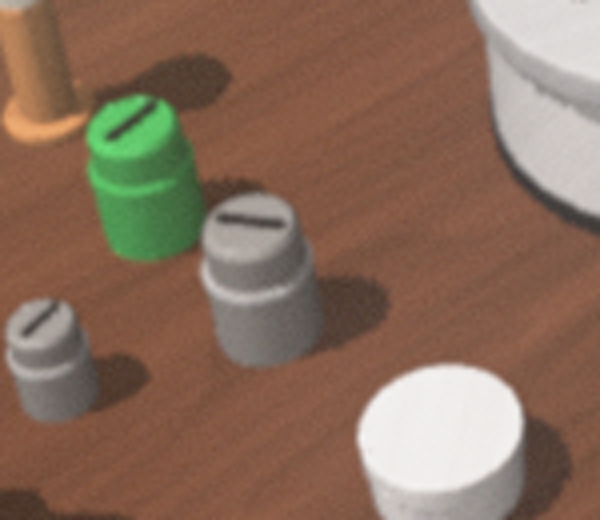

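View pics/jar_side.png

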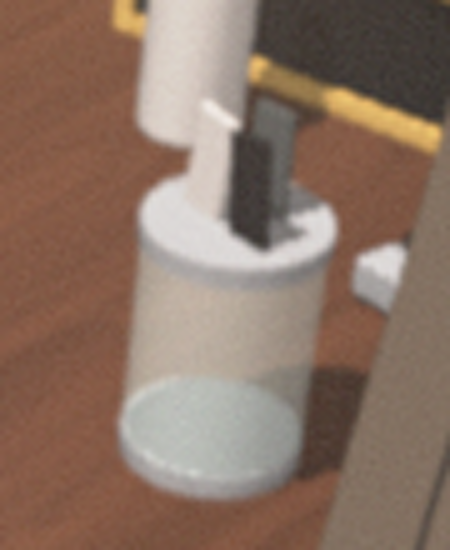

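```bash
python3 - <<'E'
import pickle
from h import *
f,g=pickle.load(open("f0.pkl","rb"))
S=np.array([.5612,.0738]);
C=lambda p:(p[0]/3.6+240-.4,p[1]/3.6+170-.4)
pin=dict(a=(177,97),b=(83,384),c=(383,472),d=(465,182))
ba=dict(a=(106,236),b=(232,448),c=(457,328),d=(328,106))
for k,t in zip("abcd",(32.6,122.6,212.6,302.6)):
    A=S+.08*np.array([np.cos(np.radians(t)),np.sin(np.radians(t))])
    p=ray(f,*C(pin[k]),.154)[:2]-A; b=ray(f,*C(ba[k]),.150)[:2]-A
    h=np.degrees(np.arctan2(p[1],p[0]))+21.8; l=np.degrees(np.arctan2(b[1],b[0]))
    print(k,A.round(4),"pin r",np.hypot(*p),"home",h,"lever",l,"turn",(l-h)%360, 'r',np.hypot(*b))
q=ray(g,140+250/4-.4,250+228/4-.4,.074);print("timer side",q)
E
```

```text
a [0.6286 0.1169] pin r 0.03143315710414369 home 52.77693901647085 lever 136.26807855065226 turn 83.49113953418141 r 0.06846508955567517
b [0.5181 0.1412] pin r 0.03276658605562609 home 144.76540601549488 lever -132.00208933029617 turn 83.23250465420892 r 0.06721945670721159
c [0.4938 0.0307] pin r 0.03266276239722631 home -128.98220959108943 lever -46.00149314478066 turn 82.98071644630878 r 0.06944755403323159
d [0.6043 0.0064] pin r 0.02985002279092395 home -39.257655688764885 lever 41.96288876735943 turn 81.22054445612432 r 0.07076346408521555
timer side [0.5932506  0.35405689 0.074     ]
```

Candidates for the timer: green cylinder (190,187), large grey dial (184,236), small grey dial (141,217), white tin (179,305). I choose the large grey one at (184,236): it isn't green and is the bigger of the two grey ones. The crop confirms it. The four levers all point at about their slack angles (turn ≈ 81–83° from home). First I level the yaw, rise and close the fingers.

```bash
python3 -m creep '[[[0,0,-0.04],[0,0,0.113]],[[0,0,-0.04],[0,0,0.113]],[[0,0,-0.04],[0,0,0.112]]]' 0 60
```

```text
t: 0.5
eef_pos: [0.1773, -0.651, 0.3035]
tool_rot: [-3.14, 0.0, -0.003]
wrist_force: [0.8, -0.4, -0.0]
opening: 0.0438
```

```bash
python3 -m creep '[[[0.049,-0.038,0],[0,0,0]],[[0.049,-0.038,0],[0,0,0]],[[0.049,-0.038,0],[0,0,0]],[[0.049,-0.038,0],[0,0,0]],[[0.049,-0.038,0],[0,0,0]],[[0.049,-0.038,0],[0,0,0]],[[0.049,-0.038,0],[0,0,0]],[[0.049,-0.038,0],[0,0,0]],[[0.049,-0.038,0],[0,0,0]],[[0.049,-0.038,0],[0,0,0]],[[0.049,-0.038,0],[0,0,0]]]' && python3 -m creep '[[[0.01,-0.07,0],[0,0,0]],[[0.01,-0.07,0],[0,0,0]],[[0.01,-0.07,0],[0,0,0]],[[0.01,-0.07,0],[0,0,0]],[[0.01,-0.07,0],[0,0,0]],[[0.01,-0.07,0],[0,0,0]],[[0.01,-0.07,0],[0,0,0]],[[0.01,-0.07,0],[0,0,0]],[[0.01,-0.07,0],[0,0,0]],[[0.01,-0.07,0],[0,0,0]],[[0.01,-0.07,0],[0,0,0]],[[0.01,-0.07,0],[0,0,0]]]'
```

```text
t: 1.6
eef_pos: [0.5017, -0.3991, 0.3031]
tool_rot: [-3.141, 0.0, 0.0]
wrist_force: [0.6, -0.4, -1.2]
opening: -0.0001
t: 2.8
eef_pos: [0.5723, 0.1054, 0.3032]
tool_rot: [3.142, -0.0, 0.0]
wrist_force: [0.4, 0.4, 0.4]
opening: 0.0001
```

```bash
python3 -m creep '[[[0.005,-0.028,0.04],[0,0,0]],[[0,0,0.06],[0,0,0]],[[0,0,0.06],[0,0,0]],[[0,0,0.05],[0,0,0]],[[0,0,0.04],[0,0,0]],[[0,0,0.033],[0,0,0]],[[0,0,0],[0,0,0]]]'; python3 - <<'E'
from h import *
f=grab_frame("side");crop(f["image"],240,120,200,170,4,"s1.png")
E
```

```text
t: 3.5
eef_pos: [0.5728, 0.1203, 0.1296]
tool_rot: [3.141, 0.008, 0.0]
wrist_force: [-0.0, 0.0, -1.0]
opening: -0.0002
```

View pics/s1.png

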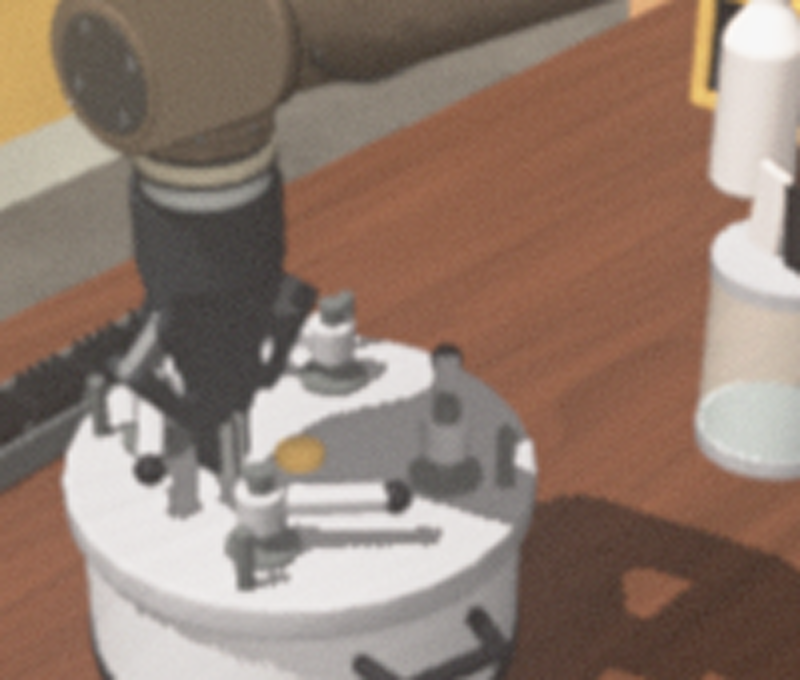

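```bash
python3 -m creep '[[[0,0,-0.01],[0,0,0]],[[0,0,0],[0,0,0]]]'
```

```text
t: 3.75
eef_pos: [0.5773, 0.1205, 0.1426]
tool_rot: [-3.141, -0.005, 0.0]
wrist_force: [0.6, -1.3, 0.9]
opening: 0.0
```

```bash
python3 -m creep '[[[0.007,-0.008,0],[0,0,0]],[[0.007,-0.008,0],[0,0,0]],[[0.007,-0.008,0],[0,0,0]],[[0.007,-0.008,0],[0,0,0]]]';python3 -m creep '[[[0.007,-0.008,0],[0,0,0]],[[0.007,-0.008,0],[0,0,0]],[[0.006,-0.008,0],[0,0,0]],[[0,0,0],[0,0,0]]]'
```

```text
t: 4.15
eef_pos: [0.5921, 0.1392, 0.1403]
tool_rot: [3.139, 0.002, 0.001]
wrist_force: [-3.4, -6.0, 4.3]
opening: 0.0001
t: 4.55
eef_pos: [0.6034, 0.1537, 0.1384]
tool_rot: [3.14, 0.004, 0.001]
wrist_force: [-3.5, -3.8, 0.4]
opening: 0.0002
```

```bash
python3 - <<'E'
from h import *
f=grab_frame("side");crop(f["image"],240,120,200,170,4,"s2.png")
f=grab_frame("top");crop(f["image"],240,150,200,170,4,"t2.png")
E
```

```text
(no output)
```

View pics/s2.png

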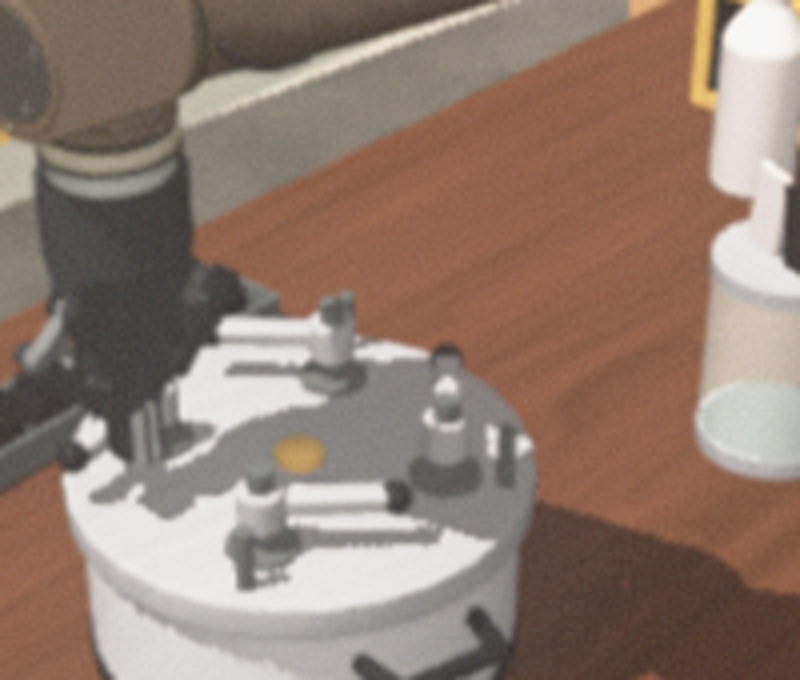

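View pics/t2.png

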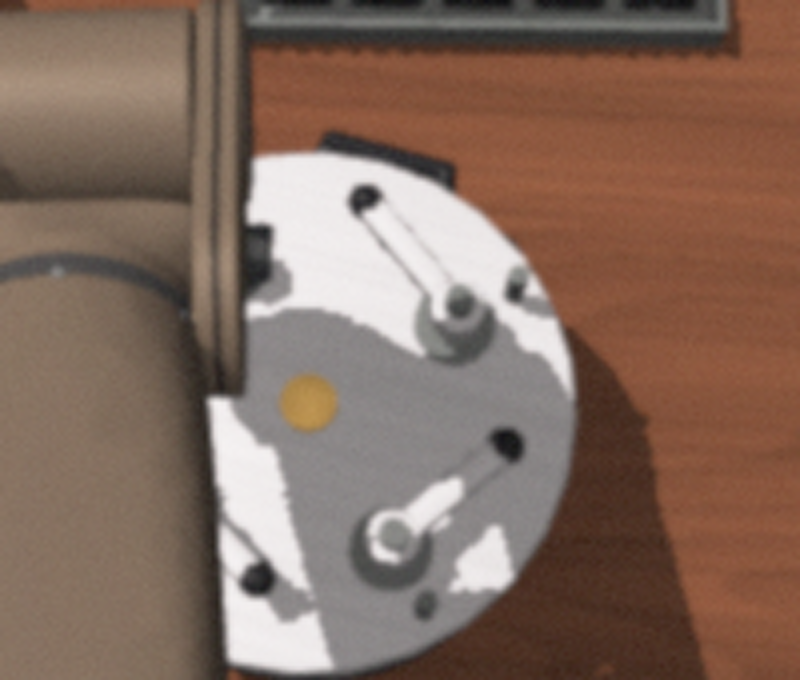

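```bash
cat >> h.py <<'E'
AX={k:np.array([.5612,.0738])+.08*np.array([np.cos(np.radians(t)),np.sin(np.radians(t))]) for k,t in zip("abcd",(32.5,122.5,212.5,302.5))}
HOME=dict(a=52.4,b=142.4,c=232.4,d=322.4)
def turn(f,k,u,v):
    b=ray(f,u,v,.150)[:2]-AX[k]
    return round(83.1-(((np.degrees(np.arctan2(b[1],b[0]))-HOME[k])+180)%360-180),1), round(float(np.hypot(*b)),4)
E
python3 - <<'E'
import pickle
from h import *
f,g=pickle.load(open("f0.pkl","rb"))
print("a start side",turn(g,"a",240+149/4-.4,180+229/4-.4))
print("a now side",turn(g,"a",240+73/4-.4,120+456/4-.4))
E
```

```text
a start side (np.float64(1.0), 0.0657)
a now side (np.float64(37.9), 0.0677)
```

```bash
python3 -m creep '[[[0.005,-0.001,0],[0,0,0]],[[0,0,0],[0,0,0]],[[-0.008,0,0],[0,0,0]],[[0,0,-0.04],[0,0,0]],[[0,0,-0.06],[0,0,0]],[[-0.02,0.05,-0.02],[0,0,0]],[[-0.025,0.06,0],[0,0,0]],[[-0.025,0.06,0],[0,0,0]],[[-0.022,0.042,0],[0,0,0]],[[0,0,0],[0,0,0]]]'; python3 - <<'E'
from h import *
f=grab_frame("side");crop(f["image"],240,120,200,170,4,"s3.png")
E
```

```text
t: 5.65
eef_pos: [0.5474, 0.0256, 0.2128]
tool_rot: [3.142, -0.004, -0.003]
wrist_force: [0.1, -0.1, 0.2]
opening: -0.0001
```

View pics/s3.png

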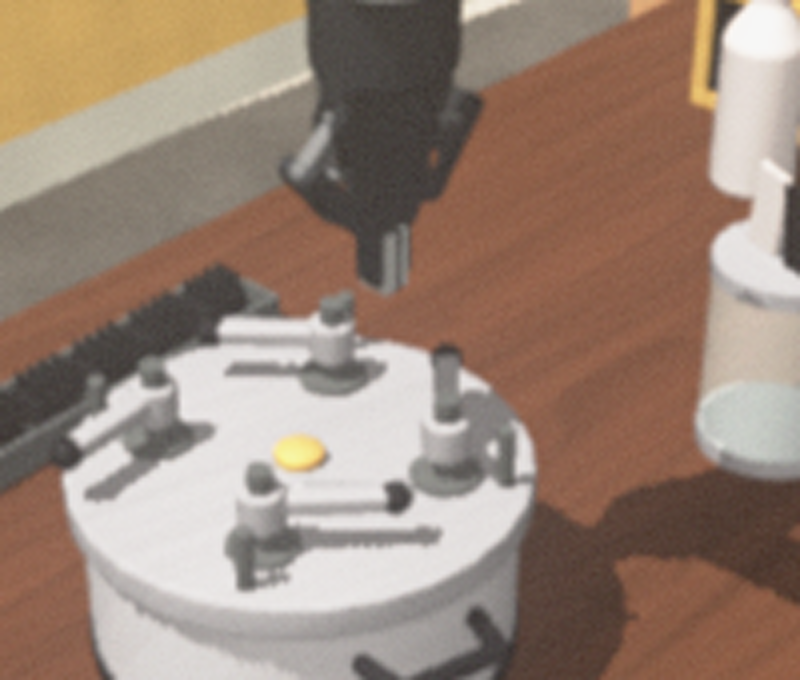

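```bash
python3 -m creep '[[[0,0,0.045],[0,0,0]],[[0,0,0.045],[0,0,0]],[[0,0,0.03],[0,0,0]],[[0,0,0.005],[0,0,0]],[[-0.0075,0.0076,0],[0,0,0]],[[-0.0075,0.0076,0],[0,0,0]],[[-0.0075,0.0076,0],[0,0,0]],[[-0.0075,0.0076,0],[0,0,0]],[[-0.0075,0.0076,0],[0,0,0]],[[-0.0075,0.0076,0],[0,0,0]],[[-0.0075,0.0076,0],[0,0,0]],[[0,0,0],[0,0,0]]]'; python3 - <<'E'
from h import *
f=grab_frame("side");crop(f["image"],240,120,200,170,4,"s4.png")
E
```

```text
t: 6.9
eef_pos: [0.517, -0.0045, 0.1382]
tool_rot: [-3.141, -0.005, -0.001]
wrist_force: [2.9, 4.0, -0.3]
opening: -0.0001
```

View pics/s4.png

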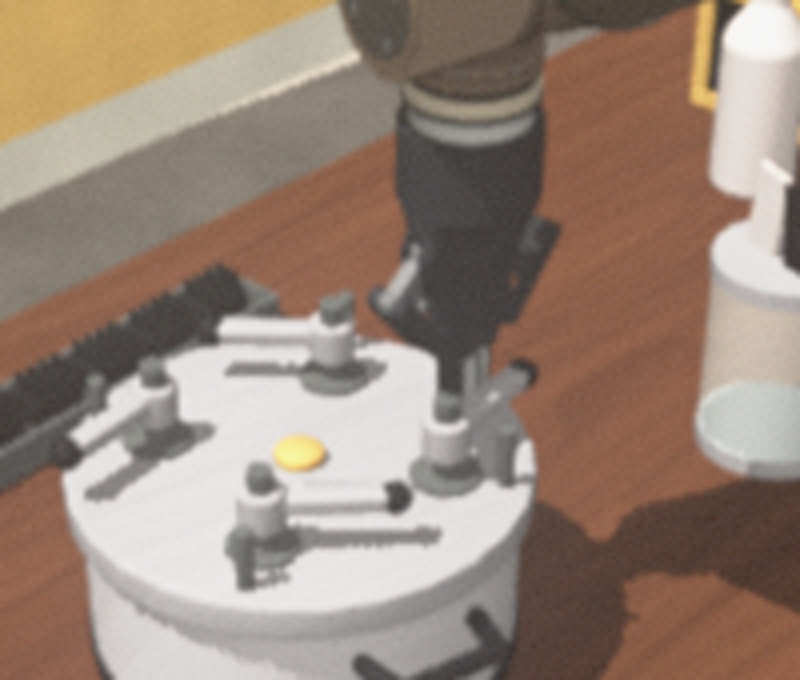

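```bash
python3 - <<'E'
from h import *
f=grab_frame("side")
print(turn(f,"a",240+64/4-.4,120+452/4-.4),turn(f,"c",240+524/4-.4,120+372/4-.4))
E
```

```text
(np.float64(43.2), 0.0682) (np.float64(36.6), 0.0706)
```

```bash
python3 -m creep '[[[-0.006,0.001,0],[0,0,0]],[[0,0,0],[0,0,0]],[[0.008,0,0],[0,0,0]],[[0,0,-0.04],[0,0,0]],[[0,0,-0.06],[0,0,0]],[[0,-0.03,-0.02],[0,0,0]],[[-0.003,-0.05,0],[0,0,0]],[[-0.003,-0.05,0],[0,0,0]],[[-0.003,-0.025,0],[0,0,0]],[[0,0,0],[0,0,0]]]'; python3 - <<'E'
from h import *
f=grab_frame("side");crop(f["image"],240,120,200,170,4,"s5.png")
E
```

```text
t: 8.0
eef_pos: [0.5107, 0.0889, 0.2077]
tool_rot: [3.141, 0.003, 0.003]
wrist_force: [0.7, -0.5, 0.0]
opening: -0.0003
```

View pics/s5.png

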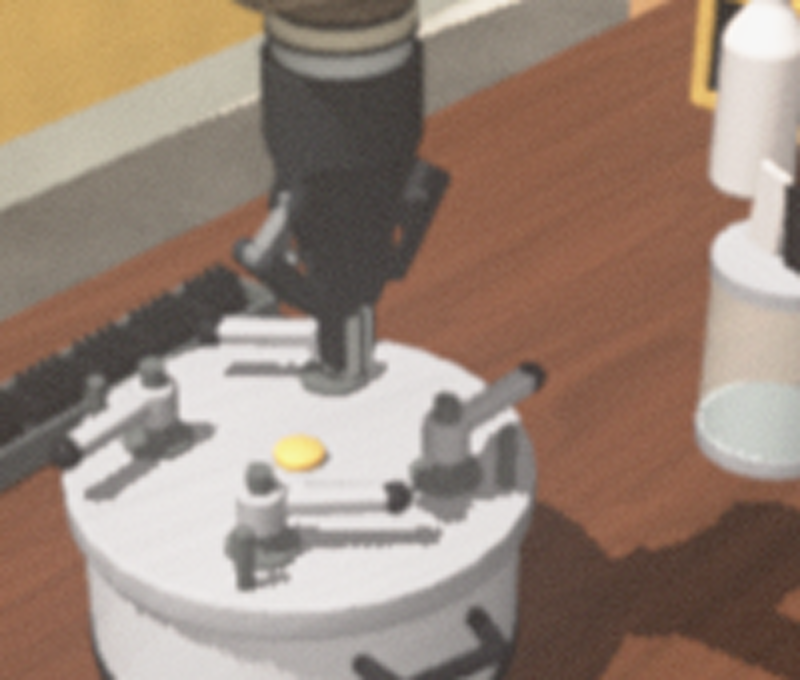

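```bash
python3 -m creep '[[[0,0,0.045],[0,0,0]],[[0,0,0.045],[0,0,0]],[[0,0,0.022],[0,0,0]],[[0,0,0.004],[0,0,0]],[[-0.0074,-0.0078,0],[0,0,0]],[[-0.0074,-0.0078,0],[0,0,0]],[[-0.0074,-0.0078,0],[0,0,0]],[[-0.0074,-0.0078,0],[0,0,0]],[[-0.0074,-0.0078,0],[0,0,0]],[[-0.0074,-0.0078,0],[0,0,0]],[[-0.0074,-0.0078,0],[0,0,0]],[[0,0,0],[0,0,0]]]'; python3 - <<'E'
from h import *
f=grab_frame("side");crop(f["image"],240,120,200,170,4,"s6.png")
E
```

```text
t: 9.25
eef_pos: [0.4823, 0.1204, 0.1413]
tool_rot: [3.14, -0.007, 0.002]
wrist_force: [3.0, -3.5, 0.5]
opening: -0.0003
```

View pics/s6.png

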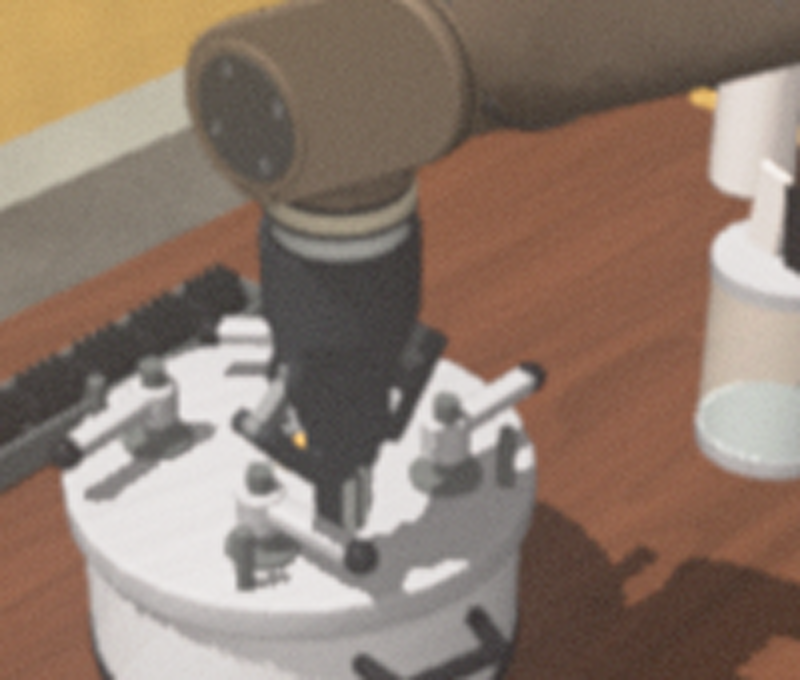

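```bash
python3 - <<'E'
from h import *
f=grab_frame("side")
print(turn(f,"c",240+533/4-.4,120+376/4-.4),turn(f,"b",240+361/4-.4,120+556/4-.4))
E
```

```text
(np.float64(41.6), 0.0703) (np.float64(42.5), 0.0647)
```

```bash
python3 -m creep '[[[0,0.008,0],[0,0,0]],[[0,0,-0.04],[0,0,0]],[[0,0,-0.06],[0,0,0]],[[0.03,0.013,-0.02],[0,0,0]],[[0.05,0.022,0],[0,0,0]],[[0.055,0.024,0],[0,0,0]],[[0.05,0.022,0],[0,0,0]],[[0.029,0.012,0],[0,0,0]],[[0,0,0],[0,0,0]]]'; python3 - <<'E'
from h import *
f=grab_frame("side");crop(f["image"],240,120,200,170,4,"s7.png")
E
```

```text
t: 10.25
eef_pos: [0.6097, 0.0594, 0.21]
tool_rot: [-3.14, 0.002, -0.001]
wrist_force: [-0.3, -0.1, 0.4]
opening: -0.0001
```

View pics/s7.png

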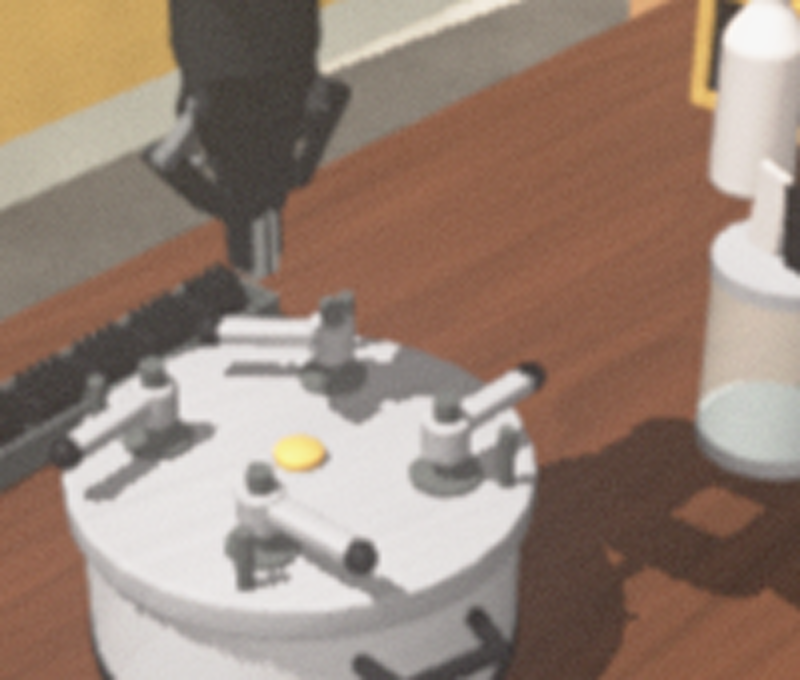

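```bash
python3 -m creep '[[[0,0,0.045],[0,0,0]],[[0,0,0.045],[0,0,0]],[[0,0,0.024],[0,0,0]],[[0,0,0.004],[0,0,0]],[[0.0074,0.0078,0],[0,0,0]],[[0.0074,0.0078,0],[0,0,0]],[[0.0074,0.0078,0],[0,0,0]],[[0.0074,0.0078,0],[0,0,0]],[[0.0074,0.0078,0],[0,0,0]],[[0.0074,0.0078,0],[0,0,0]],[[0.0074,0.0078,0],[0,0,0]],[[0,0,0],[0,0,0]]]'; python3 - <<'E'
from h import *
f=grab_frame("side");crop(f["image"],240,120,200,170,4,"s8.png")
f=grab_frame("top");crop(f["image"],240,150,200,170,4,"t8.png")
E
```

```text
t: 11.5
eef_pos: [0.6399, 0.0283, 0.141]
tool_rot: [-3.138, 0.002, -0.001]
wrist_force: [-3.8, 4.2, 0.2]
opening: 0.0001
```

View pics/s8.png

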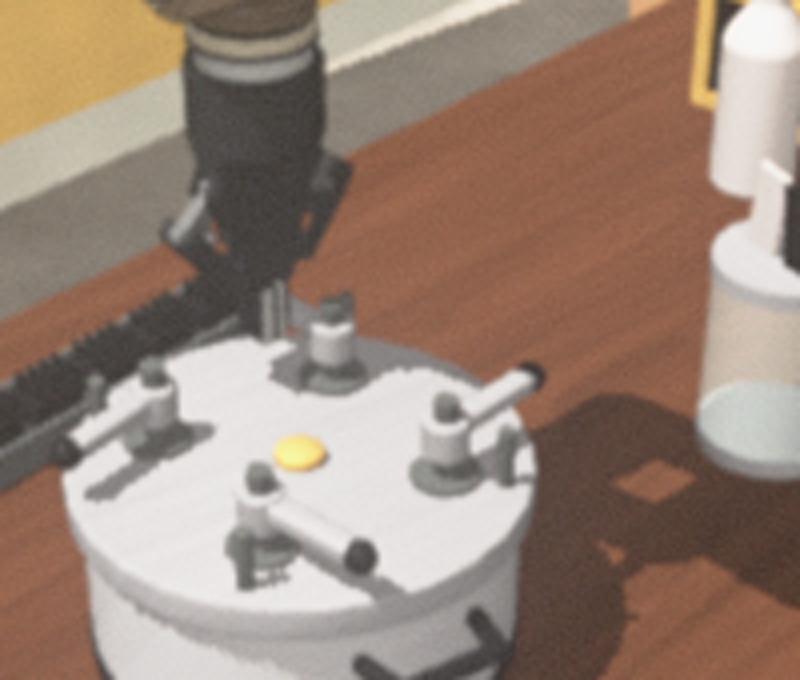

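View pics/t8.png

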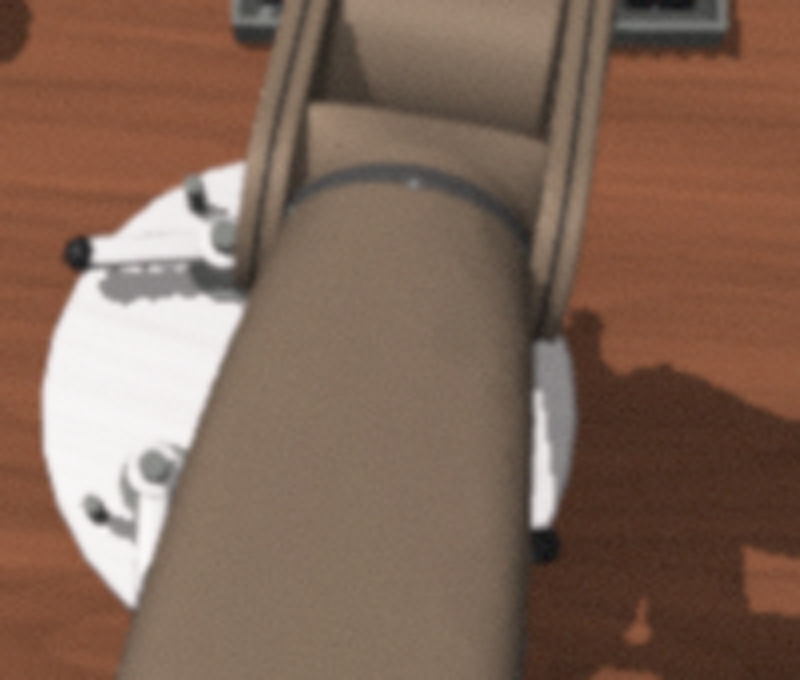

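```bash
python3 -m creep '[[[0,-0.008,0],[0,0,0]],[[0,0,-0.05],[0,0,0]],[[0,0,-0.07],[0,0,0]],[[-0.019,-0.04,0],[0,0,0]],[[-0.02,-0.055,0],[0,0,0]],[[-0.02,-0.055,0],[0,0,0]],[[-0.02,-0.0545,0],[0,0,0]],[[0,0,0],[0,0,0.167]],[[0,0,0],[0,0,0.167]],[[0,0,0],[0,0,0.167]],[[0,0,0],[0,0,0.167]],[[0,0,0],[0,0,0.168]]]';  python3 -m creep '[[[0,0,0],[0,0,0]]]'; python3 - <<'E'
from h import *
f=grab_frame("side");crop(f["image"],240,120,200,170,4,"s9.png")
f=grab_frame("top");crop(f["image"],240,150,200,170,4,"t9.png")
E
```

```text
t: 12.8
eef_pos: [0.5936, 0.1545, 0.2132]
tool_rot: [-3.14, -0.003, -0.662]
wrist_force: [0.3, -0.0, -1.0]
opening: 0.0001
t: 12.9
eef_pos: [0.5935, 0.1545, 0.2131]
tool_rot: [-3.14, -0.003, -0.656]
wrist_force: [0.2, 0.5, 0.7]
opening: -0.0002
```

View pics/s9.png

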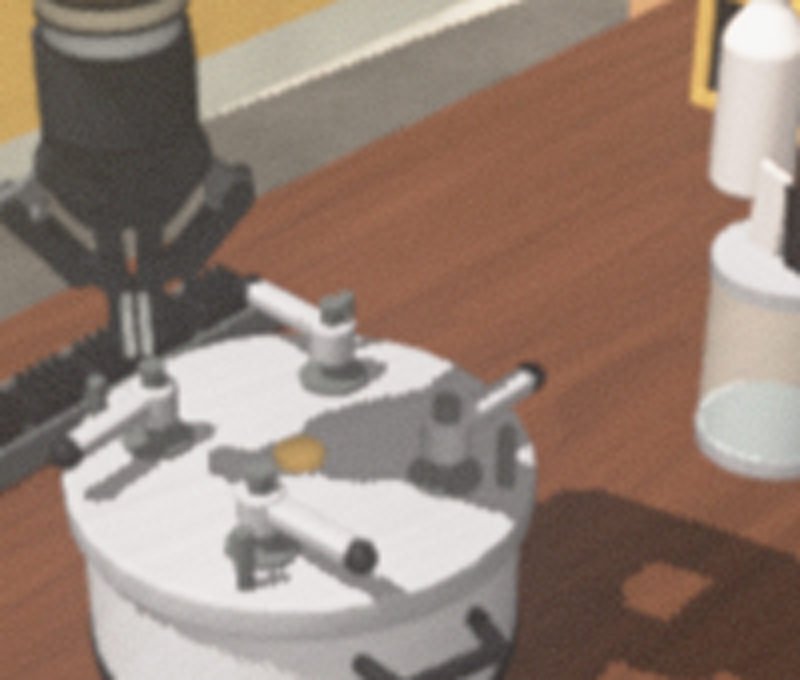

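View pics/t9.png

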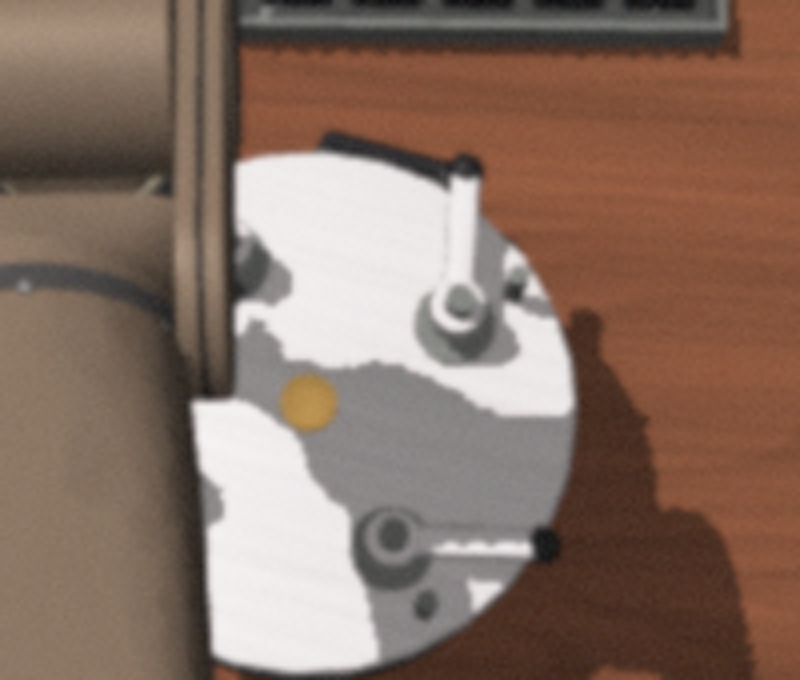

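```bash
python3 - <<'E'
from h import *
import cv2
f=grab_frame("top")
for k,p in dict(d=(467,166),c=(545,545)).items(): print(k,turn(f,k,240+p[0]/4-.4,150+p[1]/4-.4))
E
python3 -m creep '[[[0,0,0.045],[0,0,0]],[[0,0,0.045],[0,0,0]],[[0,0,0.029],[0,0,0]],[[0,0,0.004],[0,0,0]],[[0.0075,-0.0076,0],[0,0,0]],[[0.0075,-0.0076,0],[0,0,0]],[[0.0075,-0.0076,0],[0,0,0]],[[0.0075,-0.0076,0],[0,0,0]],[[0.0075,-0.0076,0],[0,0,0]],[[0.0075,-0.0076,0],[0,0,0]],[[0.006,-0.0066,0],[0,0,0]],[[0,0,0],[0,0,0]]]'
```

```text
d (np.float64(45.7), 0.0716)
c (np.float64(43.3), 0.0691)
t: 14.25
eef_pos: [0.6355, 0.1611, 0.1383]
tool_rot: [3.14, 0.002, -0.656]
wrist_force: [-3.6, 0.2, -1.0]
opening: 0.0003
```

```bash
python3 -m creep '[[[0.003,0,0],[0,0,0]],[[0.002,0,0],[0,0,0]],[[0,0,0],[0,0,0]]]';python3 -m creep '[[[0.002,0,0],[0,0,0]],[[0.002,0,0],[0,0,0]],[[0,0,0],[0,0,0]]]'
```

```text
t: 14.55
eef_pos: [0.6373, 0.1602, 0.1382]
tool_rot: [3.141, 0.003, -0.656]
wrist_force: [-4.9, 2.2, -1.6]
opening: 0.0001
t: 14.85
eef_pos: [0.6374, 0.1601, 0.1382]
tool_rot: [3.14, 0.009, -0.656]
wrist_force: [-9.2, 6.3, 1.6]
opening: 0.0002
```

```bash
python3 -m creep '[[[0.002,0,0],[0,0,0]],[[0,0,0],[0,0,0]]]'; python3 - <<'E'
from h import *
f=grab_frame("side");crop(f["image"],220,120,200,170,4,"s10.png")
E
```

```text
t: 15.05
eef_pos: [0.6374, 0.1601, 0.1382]
tool_rot: [3.139, 0.011, -0.656]
wrist_force: [-13.8, 7.6, 3.5]
opening: 0.0001
```

View pics/s10.png

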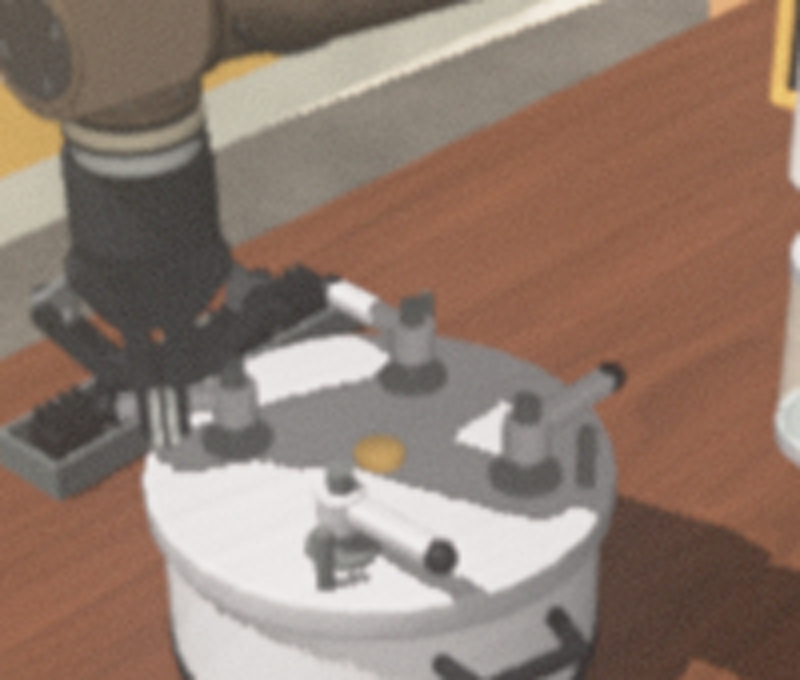

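```bash
cat >> h.py <<'E'
from scipy.spatial.transform import Rotation as Ro
def to(P):
    s=state(); R=Ro.from_euler('xyz',s["tool_rot"]).as_matrix(); print("units",(R.T@(np.array(P)-s["eef_pos"])/.6).round(4), "at",s["eef_pos"].round(4))
E
python3 -m creep '[[[-0.015,0,0],[0,0,0]],[[0,0,-0.06],[0,0,0]],[[0,0,-0.06],[0,0,0]],[[0,0,0],[0,0,0]]]'; python3 -c "
from h import *
to([.5299,-.0084,.21])"
```

```text
t: 15.5
eef_pos: [0.6393, 0.1628, 0.2198]
tool_rot: [-3.129, -0.014, -0.656]
wrist_force: [-0.5, -1.7, 1.4]
opening: 0.0001
units [0.0293 0.3375 0.0126] at [0.6393 0.1628 0.2198]
```

```bash
python3 -m creep '[[[0,0,0],[0,0,0]],[[0,0,0],[0,0,0]]]'; python3 -c "
from h import *
to([.5299,-.0084,.21])
f=grab_frame('top');crop(f['image'],220,130,200,170,4,'t11.png')
f=grab_frame('side');crop(f['image'],220,120,200,170,4,'s11.png')"
```

```text
t: 15.7
eef_pos: [0.6342, 0.1622, 0.21]
tool_rot: [-3.141, -0.001, -0.656]
wrist_force: [-0.2, -0.2, -1.0]
opening: 0.0
units [ 0.0358  0.3314 -0.    ] at [0.6342 0.1622 0.21  ]
```

View pics/s11.png

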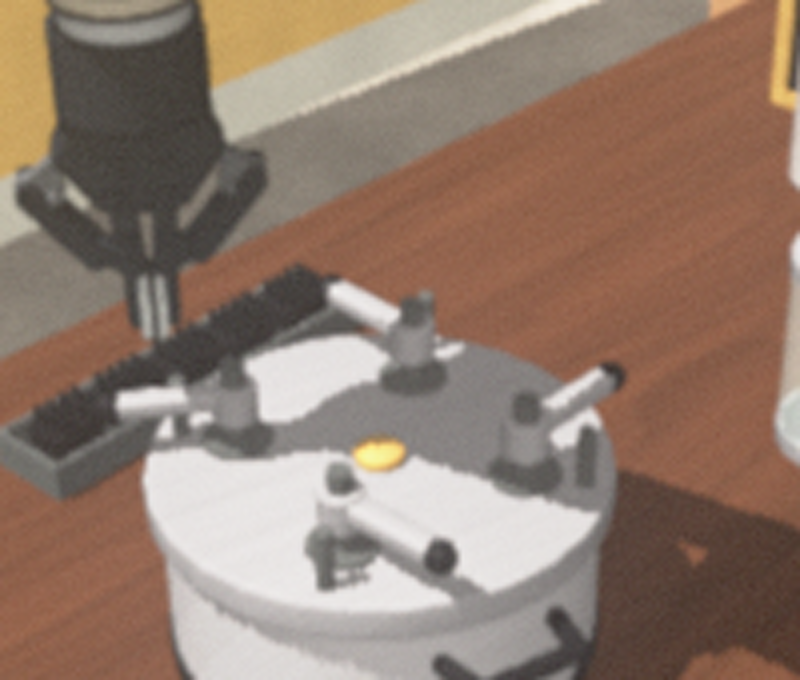

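```bash
python3 -m creep '[[[0.005,0.045,0],[0,0,0]],[[0.007,0.065,0],[0,0,0]],[[0.007,0.065,0],[0,0,0]],[[0.007,0.065,0],[0,0,0]],[[0.006,0.055,0],[0,0,0]],[[0.004,0.0364,0],[0,0,0]],[[0,0,0.045],[0,0,0]],[[0,0,0.045],[0,0,0]],[[0,0,0.026],[0,0,0]],[[0,0,0.004],[0,0,0]],[[0,0,0],[0,0,0]]]'; python3 -c "
from h import *
to([.5299,-.0084,.138])"
```

```text
t: 16.9
eef_pos: [0.5293, -0.0082, 0.1374]
tool_rot: [3.141, 0.002, -0.656]
wrist_force: [-0.0, 0.3, 0.3]
opening: -0.0002
units [ 0.001  -0.0004 -0.001 ] at [ 0.5293 -0.0082  0.1374]
```

```bash
python3 -m creep '[[[-0.0075,0.0073,0],[0,0,0]],[[-0.0075,0.0073,0],[0,0,0]],[[-0.0075,0.0073,0],[0,0,0]],[[-0.0075,0.0073,0],[0,0,0]],[[-0.0075,0.0073,0],[0,0,0]],[[-0.0075,0.0073,0],[0,0,0]],[[-0.0065,0.0073,0],[0,0,0]],[[-0.003,0,0],[0,0,0]],[[0,0,0],[0,0,0]]]';python3 -m creep '[[[-0.003,0,0],[0,0,0]],[[0,0,0],[0,0,0]]]'
```

```text
t: 17.8
eef_pos: [0.4862, -0.0131, 0.1398]
tool_rot: [-3.14, -0.004, -0.656]
wrist_force: [3.1, -1.4, 2.3]
opening: 0.0003
t: 18.0
eef_pos: [0.4848, -0.0123, 0.1396]
tool_rot: [3.142, -0.004, -0.656]
wrist_force: [3.5, -2.8, 3.8]
opening: 0.0
```

```bash
python3 -m creep '[[[-0.003,0,0],[0,0,0]],[[0,0,0],[0,0,0]]]';python3 -m creep '[[[-0.003,0,0],[0,0,0]],[[0,0,0],[0,0,0]]]'
```

```text
t: 18.2
eef_pos: [0.4847, -0.0122, 0.1397]
tool_rot: [-3.141, -0.008, -0.655]
wrist_force: [6.8, -5.5, 1.1]
opening: 0.0001
t: 18.4
eef_pos: [0.4847, -0.0122, 0.1399]
tool_rot: [-3.141, -0.013, -0.655]
wrist_force: [11.1, -8.3, -1.9]
opening: -0.0002
```

```bash
python3 -m creep '[[[0.016,0,0],[0,0,0]],[[0,0,-0.05],[0,0,0]],[[0,0,-0.07],[0,0,0]],[[0,0,0],[0,0,0]],[[0,0,0],[0,0,0]]]'; python3 -c "
from h import *
to([.4790,.1051,.21])
f=grab_frame('side');crop(f['image'],220,120,200,170,4,'s12.png')"
```

```text
t: 18.9
eef_pos: [0.4878, -0.0147, 0.2102]
tool_rot: [3.141, 0.002, -0.656]
wrist_force: [-0.3, 0.6, 0.1]
opening: -0.0002
units [-0.1334 -0.1493  0.0005] at [ 0.4878 -0.0147  0.2102]
```

View pics/s12.png

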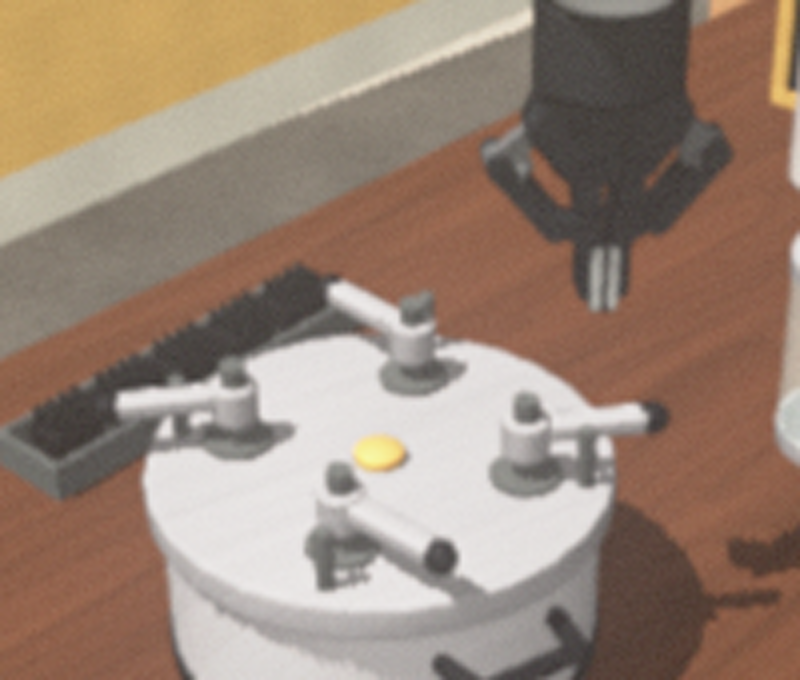

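```bash
python3 -m creep '[[[-0.025,-0.028,0],[0,0,0]],[[-0.04,-0.045,0],[0,0,0]],[[-0.04,-0.045,0],[0,0,0]],[[-0.0284,-0.0313,0],[0,0,0]],[[0,0,0.045],[0,0,0]],[[0,0,0.045],[0,0,0]],[[0,0,0.026],[0,0,0]],[[0,0,0.004],[0,0,0]],[[0,0,0],[0,0,0]]]'; python3 -c "
from h import *
to([.4790,.1051,.138])"
```

```text
t: 19.85
eef_pos: [0.4782, 0.1047, 0.1365]
tool_rot: [3.139, 0.004, -0.656]
wrist_force: [0.3, 0.4, 1.2]
opening: -0.0002
units [ 0.0006 -0.0013 -0.0025] at [0.4782 0.1047 0.1365]
```

```bash
python3 -m creep '[[[-0.0074,-0.0078,0],[0,0,0]],[[-0.0074,-0.0078,0],[0,0,0]],[[-0.0074,-0.0078,0],[0,0,0]],[[-0.0074,-0.0078,0],[0,0,0]],[[-0.0074,-0.0078,0],[0,0,0]],[[-0.0074,-0.007,0],[0,0,0]],[[-0.0074,-0.006,0],[0,0,0]],[[0,0,0],[0,0,0]]]';python3 -m creep '[[[0,-0.003,0],[0,0,0]],[[0,0,0],[0,0,0]]]';python3 -m creep '[[[0,-0.003,0],[0,0,0]],[[0,0,0],[0,0,0]]]'
```

```text
t: 20.65
eef_pos: [0.4747, 0.1482, 0.1394]
tool_rot: [3.141, -0.003, -0.655]
wrist_force: [-0.1, -3.2, 0.8]
opening: -0.0001
t: 20.85
eef_pos: [0.4751, 0.1491, 0.1392]
tool_rot: [3.139, -0.001, -0.655]
wrist_force: [-3.1, -6.3, 5.3]
opening: 0.0001
t: 21.05
eef_pos: [0.4752, 0.1492, 0.1392]
tool_rot: [3.134, 0.0, -0.654]
wrist_force: [-6.2, -10.9, 9.1]
opening: -0.0002
```

```bash
python3 -m creep '[[[0,-0.002,0],[0,0,0]],[[0,0,0],[0,0,0]]]';python3 -m creep '[[[0,0.016,0],[0,0,0]],[[0,0,-0.05],[0,0,0]],[[0,0,-0.07],[0,0,0]],[[0,0,0],[0,0,0]],[[0,0,0],[0,0,0]]]'; python3 -c "
from h import *
to([.6042+.0392,.0063+.0362,.21])
f=grab_frame('side');crop(f['image'],220,120,200,170,4,'s13.png')"
```

```text
t: 21.25
eef_pos: [0.4753, 0.1493, 0.1392]
tool_rot: [3.131, 0.001, -0.654]
wrist_force: [-9.9, -13.7, 10.5]
opening: -0.0
t: 21.75
eef_pos: [0.4719, 0.1452, 0.2117]
tool_rot: [-3.138, -0.002, -0.656]
wrist_force: [0.5, -1.0, 0.0]
opening: -0.0002
units [ 0.3309 -0.0388  0.0035] at [0.4719 0.1452 0.2117]
```

View pics/s13.png

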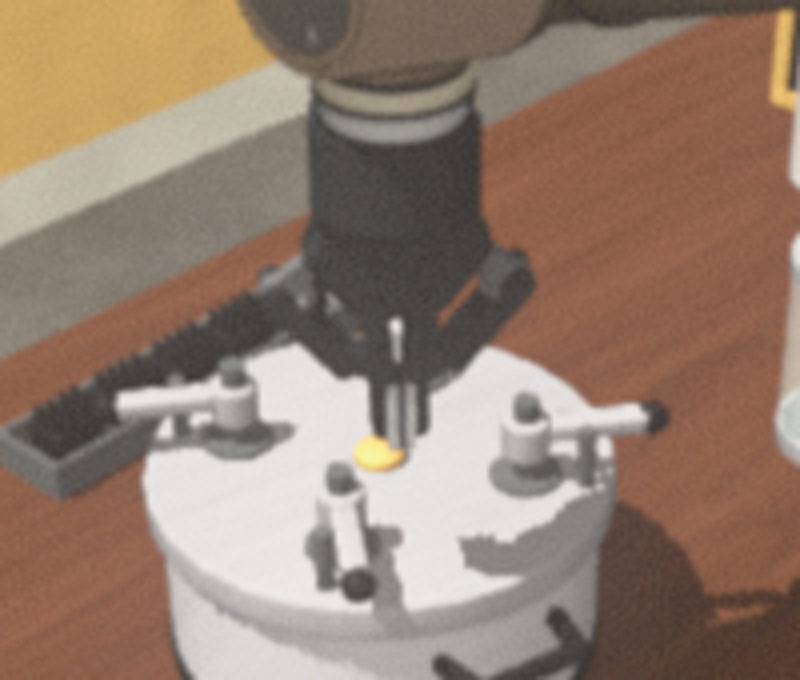

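Lever b is now against its pin, with its ball at crop (357,582). On to d.

```bash
python3 -m creep '[[[0.04,-0.005,0],[0,0,0]],[[0.065,-0.008,0],[0,0,0]],[[0.065,-0.008,0],[0,0,0]],[[0.065,-0.008,0],[0,0,0]],[[0.055,-0.006,0],[0,0,0]],[[0.041,-0.004,0],[0,0,0]],[[0,0,0.045],[0,0,0]],[[0,0,0.045],[0,0,0]],[[0,0,0.026],[0,0,0]],[[0,0,0.004],[0,0,0]],[[0,0,0],[0,0,0]]]'; python3 -c "
from h import *
to([.6042+.0392,.0063+.0362,.138])"
```

```text
t: 22.9
eef_pos: [0.6423, 0.0422, 0.1374]
tool_rot: [3.141, 0.002, -0.656]
wrist_force: [-0.2, 0.4, -0.2]
opening: -0.0001
units [ 0.0011 -0.0015 -0.001 ] at [0.6423 0.0422 0.1374]
```

```bash
python3 -m creep '[[[0.0074,0.0078,0],[0,0,0]],[[0.0074,0.0078,0],[0,0,0]],[[0.0074,0.0078,0],[0,0,0]],[[0.0074,0.0078,0],[0,0,0]],[[0.0074,0.0078,0],[0,0,0]],[[0.0074,0.007,0],[0,0,0]],[[0.0074,0.006,0],[0,0,0]],[[0,0,0],[0,0,0]]]';python3 -m creep '[[[0,0.003,0],[0,0,0]],[[0,0,0],[0,0,0]]]';python3 -m creep '[[[0,0.003,0],[0,0,0]],[[0,0,0],[0,0,0]]]'
```

```text
t: 23.7
eef_pos: [0.6491, 0.0015, 0.1397]
tool_rot: [-3.134, 0.003, -0.658]
wrist_force: [-0.1, 11.2, 0.6]
opening: 0.0
t: 23.9
eef_pos: [0.649, 0.0014, 0.1398]
tool_rot: [-3.13, 0.002, -0.658]
wrist_force: [3.4, 14.0, -0.4]
opening: -0.0004
t: 24.1
eef_pos: [0.6489, 0.0013, 0.1399]
tool_rot: [-3.126, 0.0, -0.658]
wrist_force: [6.9, 17.2, -2.1]
opening: -0.0001
```

```bash
python3 -m creep '[[[0,-0.016,0],[0,0,0]],[[0,0,-0.05],[0,0,0]],[[0,0,-0.07],[0,0,0]],[[-0.03,-0.03,0],[0,0,0]],[[-0.05,-0.05,0],[0,0,0]],[[-0.05,-0.05,0],[0,0,0]],[[-0.05,-0.05,0],[0,0,0]],[[-0.05,-0.05,0],[0,0,0]],[[0,0,0],[0,0,0]]]' 75; python3 -c "
from h import *
f=grab_frame('side');crop(f['image'],220,120,200,170,4,'s14.png')
f=grab_frame('top');crop(f['image'],220,150,200,170,4,'t14.png')"
```

```text
t: 25.0
eef_pos: [0.6263, 0.2007, 0.2116]
tool_rot: [-3.139, -0.0, -0.651]
wrist_force: [0.2, -0.2, 0.2]
opening: 0.075
```

View pics/s14.png

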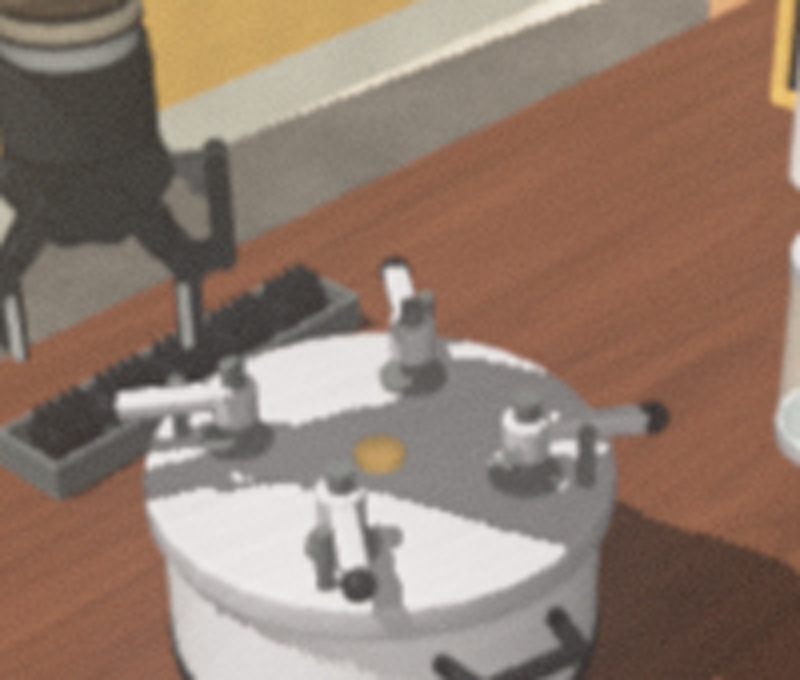

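View pics/t14.png

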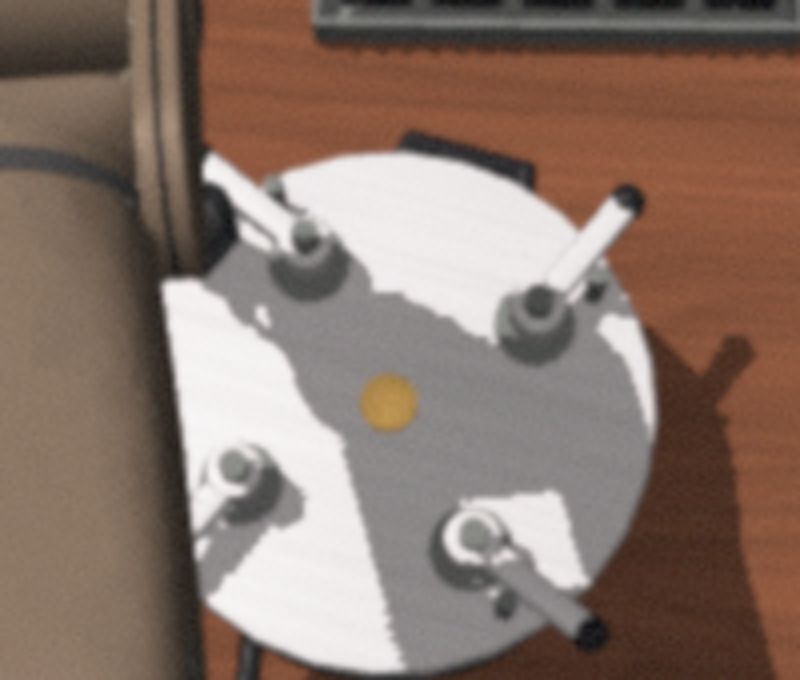

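```bash
python3 - <<'E'
from h import *
f=grab_frame("top");g=grab_frame("side")
print(turn(f,"d",220+629/4-.4,150+203/4-.4),turn(f,"c",220+591/4-.4,150+632/4-.4))
print("side",turn(g,"d",220+396/4-.4,120+267/4-.4),turn(g,"c",220+655/4-.4,120+416/4-.4),turn(g,"b",220+357/4-.4,120+582/4-.4))
to([.593,.351,.21])
E
```

```text
(np.float64(81.2), 0.0685) (np.float64(79.9), 0.0671)
side (np.float64(80.5), 0.076) (np.float64(78.1), 0.0676) (np.float64(83.6), 0.0636)
units [-0.204  -0.1703  0.0014] at [0.6275 0.1954 0.2109]
```

```bash
python3 -m creep '[[[-0.03,-0.025,0],[0,0,0]],[[-0.05,-0.042,0],[0,0,0]],[[-0.05,-0.042,0],[0,0,0]],[[-0.05,-0.042,0],[0,0,0]],[[-0.024,-0.0193,0],[0,0,0]],[[0,0,0],[0,0,-0.16]],[[0,0,0],[0,0,-0.16]],[[0,0,0],[0,0,-0.16]],[[0,0,0],[0,0,-0.16]],[[0,0,0],[0,0,-0.16]],[[0,0,0],[0,0,-0.16]]]' 75;python3 -m creep '[[[0,0,0],[0,0,-0.16]],[[0,0,0],[0,0,-0.16]],[[0,0,0],[0,0,-0.16]],[[0,0,0],[0,0,-0.16]],[[0,0,0],[0,0,-0.16]],[[0,0,0],[0,0,-0.16]],[[0,0,0],[0,0,-0.16]],[[0,0,0],[0,0,-0.16]],[[0,0,0],[0,0,-0.16]],[[0,0,0],[0,0,-0.157]],[[0,0,0],[0,0,0]]]';python3 -c "
from h import *
to([.593,.351,.10])
f=grab_frame('side');crop(f['image'],120,150,200,170,4,'s15.png')
f=grab_frame('top');crop(f['image'],220,150,200,170,4,'t15.png')"
```

```text
t: 26.3
eef_pos: [0.5934, 0.3502, 0.2104]
tool_rot: [3.141, -0.0, 0.101]
wrist_force: [-0.4, -0.3, -0.7]
opening: 0.0747
t: 27.4
eef_pos: [0.5933, 0.3503, 0.2104]
tool_rot: [3.141, 0.001, 1.35]
wrist_force: [0.1, 0.8, -0.4]
opening: 0.0754
units [ 0.0011 -0.0008  0.184 ] at [0.5933 0.3503 0.2104]
```

View pics/s15.png

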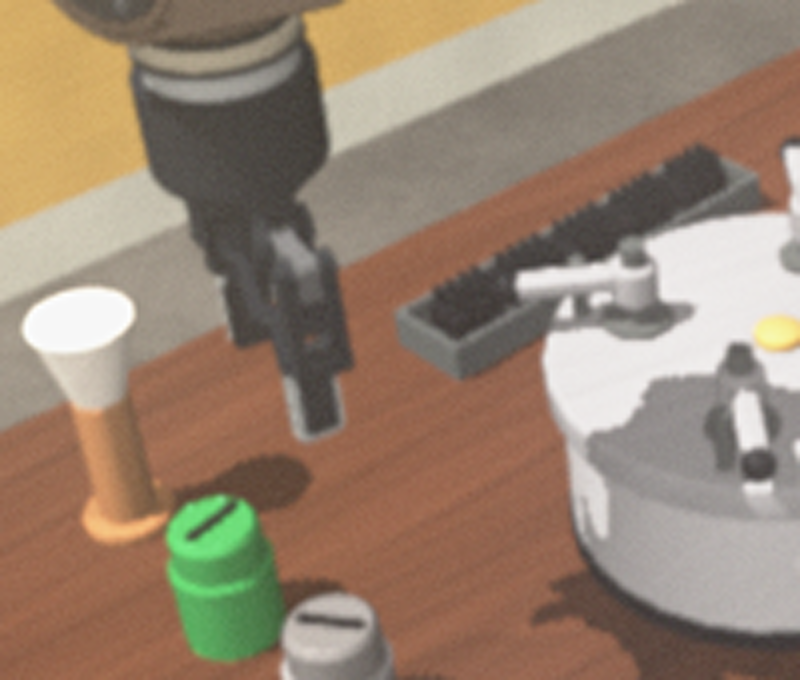

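View pics/t15.png

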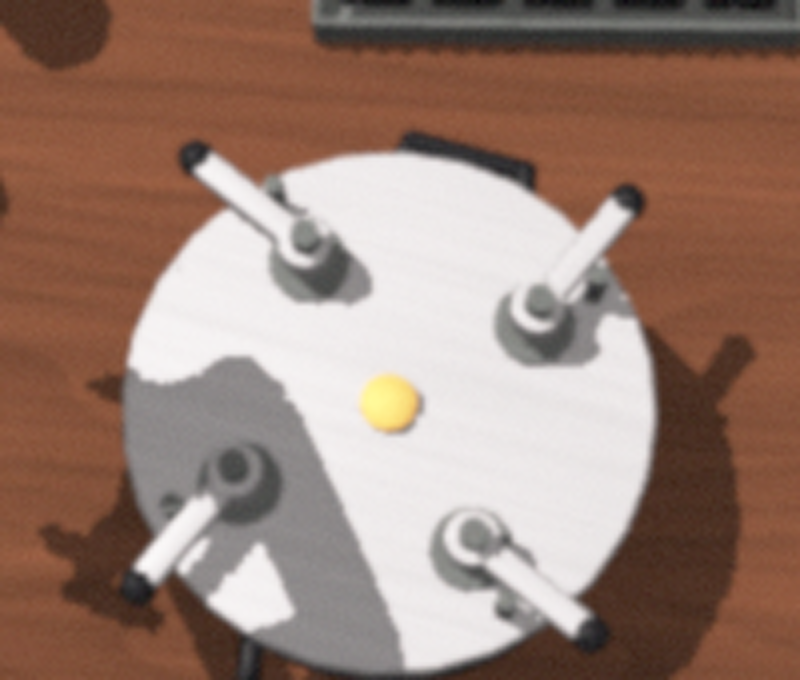

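```bash
python3 - <<'E'
from h import *
f=grab_frame("top")
C=lambda p:(220+p[0]/4-.4,150+p[1]/4-.4)
b=dict(a=(195,156),b=(137,586),c=(591,632),d=(629,200)); x=dict(a=(307,237),b=(235,467),c=(478,534),d=(541,300))
for k in "abcd":
    d=ray(f,*C(b[k]),.15)[:2]-ray(f,*C(x[k]),.17)[:2]
    print(k,turn(f,k,*C(b[k])),"axis-to-ball ang",np.degrees(np.arctan2(d[1],d[0]))%90)
cv2.imwrite("pics/pins.png",cv2.resize(f["image"][170:330,250:400,::-1],None,fx=5,fy=5,interpolation=cv2.INTER_CUBIC)[:, :750])
E
ls pics/pins.png
```

```text
a (np.float64(81.8), 0.0703) axis-to-ball ang 53.28887861187108
b (np.float64(82.1), 0.0681) axis-to-ball ang 52.178284332880736
c (np.float64(79.9), 0.0671) axis-to-ball ang 54.731431407634304
d (np.float64(80.4), 0.0697) axis-to-ball ang 55.06688230075849
pics/pins.png
```

View pics/pins.png

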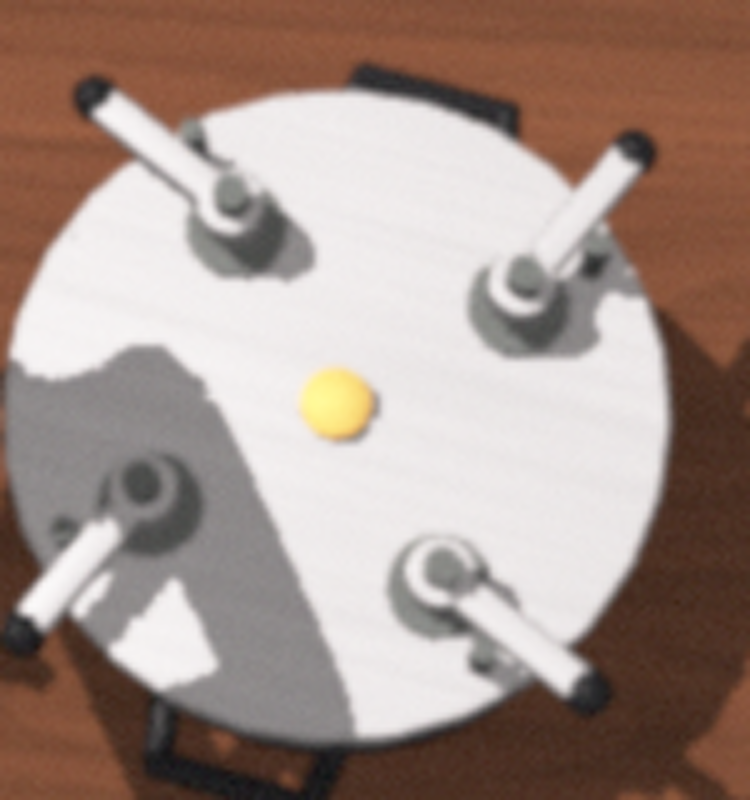

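```bash
python3 - <<'E'
from h import *
f=grab_frame("top");I=f["image"][...,::-1]
r=lambda x,y:cv2.resize(I[y:y+36,x:x+36],None,fx=10,fy=10,interpolation=cv2.INTER_LANCZOS4)
def p(x,y):return r(x,y)
cv2.imwrite("pics/four.png",np.vstack([np.hstack([p(272,186),p(352,193)]),np.hstack([p(250,255),p(333,277)])])[::1,::1][:720,:720] if 0 else cv2.resize(np.vstack([np.hstack([p(272,186),p(352,193)]),np.hstack([p(250,255),p(333,277)])]),(600,600)))
E
```

```text
(no output)
```

View pics/four.png

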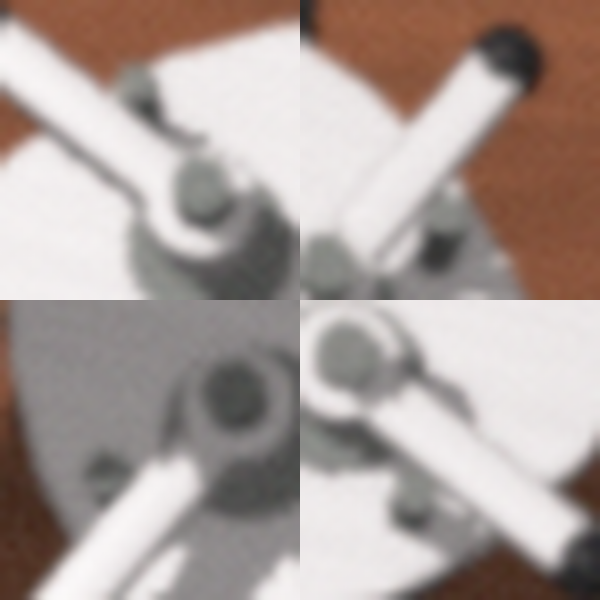

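The levers all read 80–82° and the pins look adjacent, but d stalled about 3 mm earlier than b did. There's time to spare, so I'll press d again from a different face before moving on.

```bash
python3 -m creep '[[[0,0,0],[0,0,0.14]],[[0,0,0],[0,0,0.14]],[[0,0,0],[0,0,0.14]],[[0,0,0],[0,0,0.137]],[[0,0,0],[0,0,0]]]' 0; python3 -c "
from h import *
to([.653,.0041,.21])"
```

```text
t: 28.1
eef_pos: [0.5924, 0.3519, 0.2103]
tool_rot: [3.142, 0.0, 0.914]
wrist_force: [0.9, 0.4, 0.2]
opening: 0.0014
units [-0.3973  0.4341  0.0006] at [0.5924 0.3519 0.2103]
```

```bash
python3 -m creep '[[[-0.03,0.033,0],[0,0,0]],[[-0.05,0.055,0],[0,0,0]],[[-0.05,0.055,0],[0,0,0]],[[-0.05,0.055,0],[0,0,0]],[[-0.05,0.055,0],[0,0,0]],[[-0.05,0.055,0],[0,0,0]],[[-0.05,0.055,0],[0,0,0]],[[-0.045,0.047,0],[0,0,0]],[[-0.0223,0.0241,0],[0,0,0]],[[0,0,0],[0,0,0]]]' 0; python3 -c "
from h import *
to([.653,.0041,.139])"
```

```text
t: 29.1
eef_pos: [0.6536, 0.0019, 0.2103]
tool_rot: [3.141, 0.0, 0.912]
wrist_force: [-0.2, 0.2, -0.1]
opening: -0.0002
units [ 0.0023 -0.0031  0.1188] at [0.6536 0.0019 0.2103]
```

```bash
python3 -m creep '[[[0.004,-0.003,0.045],[0,0,0]],[[0,0,0.045],[0,0,0]],[[0,0,0.025],[0,0,0]],[[0,0,0.004],[0,0,0]],[[-0.006,0,0],[0,0,0]],[[-0.006,0,0],[0,0,0]],[[0,0,0],[0,0,0]]]'; python3 -m creep '[[[-0.004,0,0],[0,0,0]],[[0,0,0],[0,0,0]]]';python3 -m creep '[[[-0.004,0,0],[0,0,0]],[[0,0,0],[0,0,0]]]'
```

```text
t: 29.8
eef_pos: [0.6496, 0.0012, 0.1408]
tool_rot: [3.139, -0.001, 0.914]
wrist_force: [-0.8, 0.2, 0.7]
opening: -0.0001
t: 30.0
eef_pos: [0.6479, -0.0005, 0.14]
tool_rot: [3.14, -0.001, 0.914]
wrist_force: [0.6, 0.9, 0.4]
opening: 0.0004
t: 30.2
eef_pos: [0.6478, -0.0006, 0.14]
tool_rot: [3.139, -0.006, 0.914]
wrist_force: [3.9, 5.0, -0.6]
opening: -0.0001
```

```bash
python3 -m creep '[[[-0.004,0,0],[0,0,0]],[[0,0,0],[0,0,0]]]';python3 -m creep '[[[-0.004,0,0],[0,0,0]],[[0,0,0],[0,0,0]]]'
```

```text
t: 30.4
eef_pos: [0.6478, -0.0007, 0.1402]
tool_rot: [3.137, -0.012, 0.913]
wrist_force: [8.6, 10.3, -2.4]
opening: 0.0003
t: 30.6
eef_pos: [0.6477, -0.0008, 0.1403]
tool_rot: [3.136, -0.017, 0.913]
wrist_force: [13.5, 14.0, -4.3]
opening: 0.0002
```

```bash
python3 -m creep '[[[0.018,0,0],[0,0,0]],[[0,0,-0.05],[0,0,0]],[[0,0,-0.07],[0,0,0]],[[0,0,0],[0,0,-0.14]],[[0,0,0],[0,0,-0.14]],[[0,0,0],[0,0,-0.14]],[[0,0,0],[0,0,-0.137]],[[0,0,0],[0,0,0]]]'; python3 -c "
from h import *
to([.593,.351,.21])"
```

```text
t: 31.4
eef_pos: [0.6494, 0.0023, 0.2108]
tool_rot: [-3.141, 0.001, 1.352]
wrist_force: [0.8, -0.3, -0.2]
opening: 0.0
units [ 0.5468 -0.218   0.0011] at [0.6494 0.0023 0.2108]
```

```bash
python3 -m creep '[[[0.03,-0.012,0],[0,0,0]],[[0.06,-0.024,0],[0,0,0]],[[0.065,-0.026,0],[0,0,0]],[[0.065,-0.026,0],[0,0,0]],[[0.065,-0.026,0],[0,0,0]],[[0.065,-0.026,0],[0,0,0]],[[0.065,-0.026,0],[0,0,0]],[[0.06,-0.024,0],[0,0,0]],[[0.05,-0.02,0],[0,0,0]],[[0.0218,-0.008,0],[0,0,0]],[[0,0,0],[0,0,0]]]' 75; python3 -m creep '[[[0,0,0.04],[0,0,0]],[[0,0,0.06],[0,0,0]],[[0,0,0.06],[0,0,0]],[[0,0,0.02],[0,0,0]],[[0,0,0],[0,0,0]]]';python3 -c "
from h import *
to([.593,.351,.018])
f=grab_frame('side');crop(f['image'],120,200,200,170,4,'s16.png')
"
```

```text
t: 32.5
eef_pos: [0.592, 0.3533, 0.2107]
tool_rot: [-3.141, 0.0, 1.354]
wrist_force: [0.6, -1.2, 0.9]
opening: 0.075
t: 33.0
eef_pos: [0.5919, 0.3493, 0.1001]
tool_rot: [-3.137, 0.004, 1.35]
wrist_force: [-1.0, -0.4, 0.4]
opening: 0.0749
units [0.0036 0.0017 0.1369] at [0.5919 0.3493 0.1001]
```

View pics/s16.png

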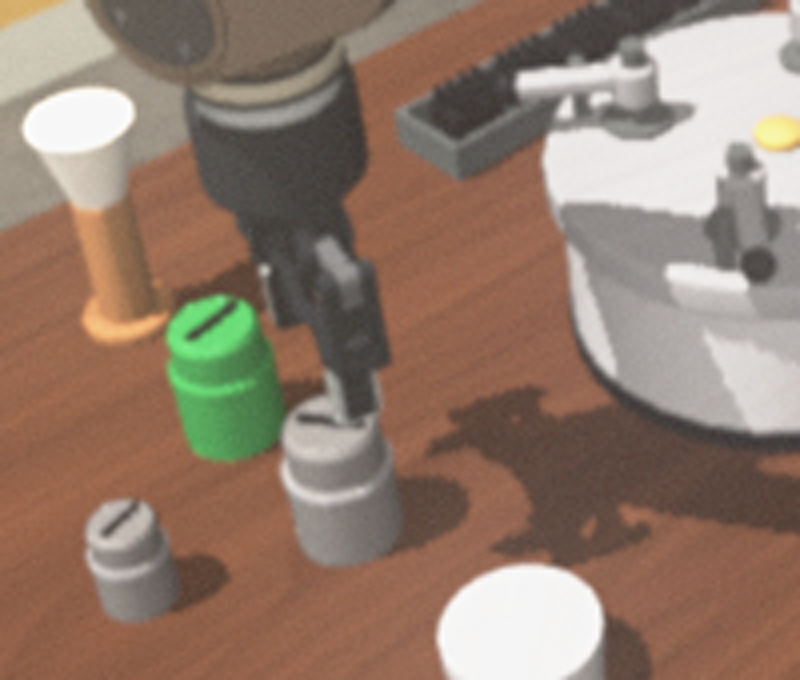

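```bash
python3 -m creep '[[[0.002,0.001,0.035],[0,0,0]],[[0,0,0.04],[0,0,0]],[[0,0,0.04],[0,0,0]],[[0,0,0.025],[0,0,0]],[[0,0,0.01],[0,0,0]],[[0,0,0],[0,0,0]]]';python3 -c "
from h import *
to([.593,.351,.010])
f=grab_frame('side');crop(f['image'],120,200,200,170,4,'s17.png')
"
```

```text
t: 33.65
eef_pos: [0.5945, 0.3523, 0.0134]
tool_rot: [3.141, -0.0, 1.352]
wrist_force: [0.0, -0.4, 0.4]
opening: 0.0748
units [-0.0027 -0.0019  0.0057] at [0.5945 0.3523 0.0134]
```

View pics/s17.png

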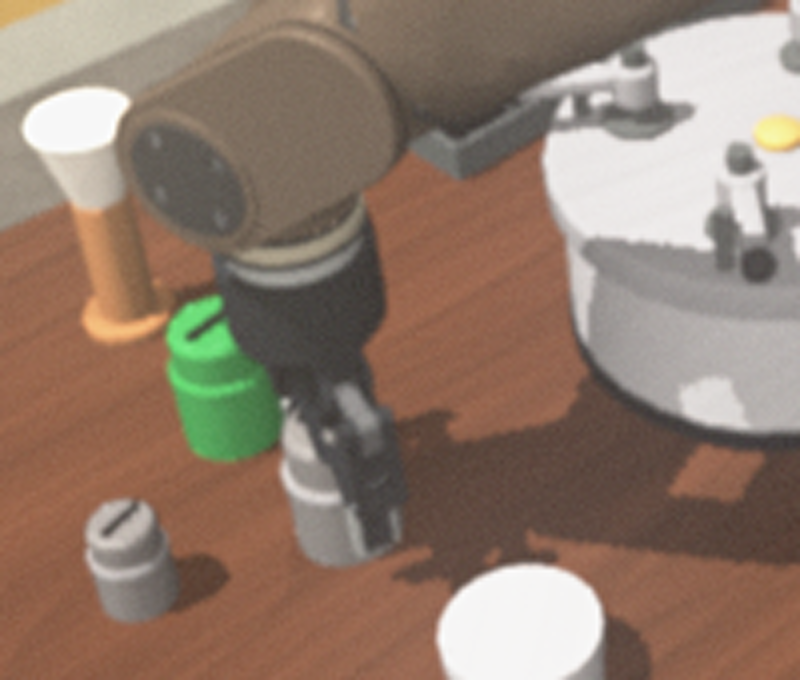

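```bash
python3 - <<'E'
from h import *
g=grab_frame("side");s=state();R=Ro.from_euler('xyz',s["tool_rot"]).as_matrix()
for y in(-.045,.045):
    P=s["eef_pos"]+R@np.array([0,y,-.013]);print(P.round(3),(proj(g,P)-[120,200])*4)
for T in((.593,.351),(.593,.349),(.594,.354)):print(T,(proj(g,(*T,0))-[120,200])*4,(proj(g,(*T,.074))-[120,200])*4)
E
```

```text
[0.551 0.362 0.028] [376.73572445 545.67208498]
[0.639 0.343 0.028] [309.17559038 437.86068193]
(0.593, 0.351) [354.98964408 529.31754628] [333.88920832 423.59794872]
(0.593, 0.349) [358.22663031 527.30143839] [337.2817079  421.60715624]
(0.594, 0.354) [348.99848959 531.34122296] [327.62880074 425.59993176]
```

```bash
python3 -m creep '[[[0,0,0],[0,0,0]],[[0,0,0],[0,0,0]],[[0,0,0],[0,0,0]],[[0,0,0],[0,0,0]],[[0,0,0],[0,0,0]],[[0,0,0],[0,0,0]]]' 40 40; python3 -m creep '[[[0,0,-0.02],[0,0,0]],[[0,0,-0.05],[0,0,0]],[[0,0,-0.06],[0,0,0]],[[0,0,-0.07],[0,0,0]],[[0,0,-0.07],[0,0,0]],[[0,0,-0.06],[0,0,0]],[[0,0,-0.05],[0,0,0]],[[0,0,0],[0,0,0]]]';python3 -c "
from h import *
f=grab_frame('side');crop(f['image'],120,100,200,170,4,'s18.png')
to([.5159,-.1348,.24])
"
```

```text
t: 34.35
eef_pos: [0.5951, 0.3528, 0.0149]
tool_rot: [3.139, -0.002, 1.352]
wrist_force: [-0.9, -0.1, 6.0]
opening: 0.0527
t: 35.15
eef_pos: [0.5961, 0.3532, 0.2475]
tool_rot: [3.133, -0.006, 1.352]
wrist_force: [0.5, 0.1, -1.8]
opening: 0.0526
units [-0.8216  0.0478  0.0038] at [0.5948 0.3526 0.2435]
```

View pics/s18.png

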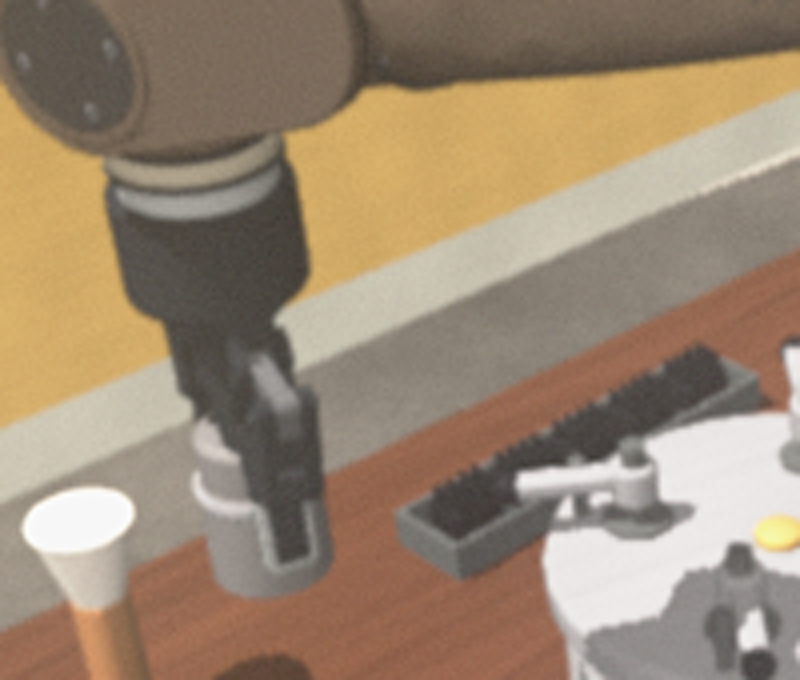

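```bash
python3 -m creep '[[[-0.03,0.002,0],[0,0,0]],[[-0.06,0.0035,0],[0,0,0]],[[-0.075,0.0043,0],[0,0,0]],[[-0.075,0.0043,0],[0,0,0]],[[-0.08,0.0047,0],[0,0,0]],[[-0.08,0.0047,0],[0,0,0]],[[-0.08,0.0047,0],[0,0,0]],[[-0.08,0.0047,0],[0,0,0]],[[-0.08,0.0047,0],[0,0,0]],[[-0.075,0.0043,0],[0,0,0]],[[-0.06,0.0035,0],[0,0,0]],[[-0.035,0.002,0],[0,0,0]]]'; python3 -m creep '[[[0,0,0],[0,0,0]],[[0,0,0],[0,0,0]]]';python3 -c "
from h import *
f=grab_frame('side');cv2.imwrite('pics/s19.png',f['image'][...,::-1])
f=grab_frame('top');cv2.imwrite('pics/t19.png',f['image'][...,::-1])
to([.5159,-.1348,.05])
"
```

```text
t: 36.4
eef_pos: [0.5139, -0.1303, 0.2371]
tool_rot: [-3.136, -0.001, 1.349]
wrist_force: [-0.2, 0.2, -2.2]
opening: 0.0528
t: 36.6
eef_pos: [0.515, -0.1278, 0.238]
tool_rot: [-3.137, -0.002, 1.351]
wrist_force: [-0.1, 0.3, -1.9]
opening: 0.0525
units [-0.0128  0.0041  0.3152] at [ 0.5157 -0.1271  0.2391]
```

View pics/s19.png

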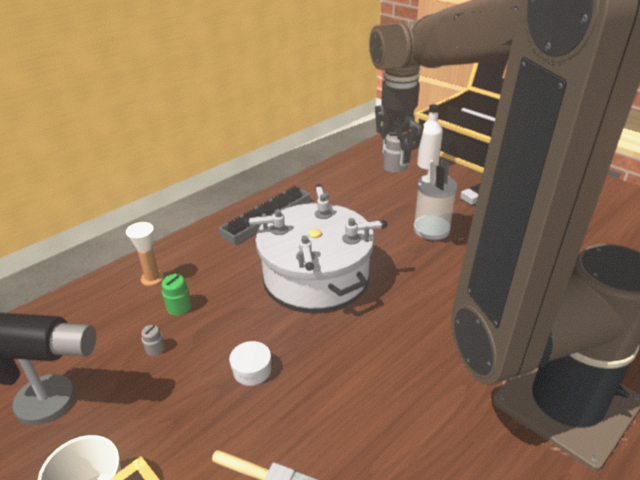

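View pics/t19.png

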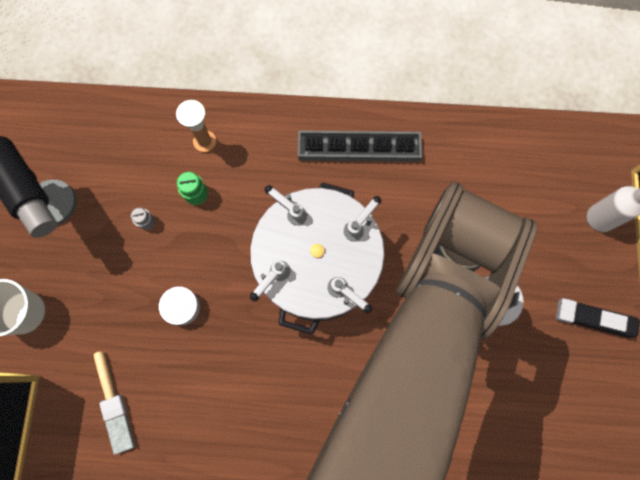

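```bash
python3 -m creep '[[[-0.006,0.002,0.03],[0,0,0]],[[-0.004,0.001,0.06],[0,0,0]],[[0,0,0.06],[0,0,0]],[[0,0,0.03],[0,0,0]],[[0,0,0],[0,0,0]]]';python3 -c "
from h import *
f=grab_frame('side');crop(f['image'],330,40,200,170,4,'s20.png')
to([.5159,-.1348,.05])
"
```

```text
t: 37.2
eef_pos: [0.5142, -0.132, 0.1287]
tool_rot: [-3.133, -0.002, 1.354]
wrist_force: [-0.6, 0.2, -2.3]
opening: 0.0527
units [-0.0032  0.0014  0.1353] at [ 0.5158 -0.1329  0.1312]
```

View pics/s20.png

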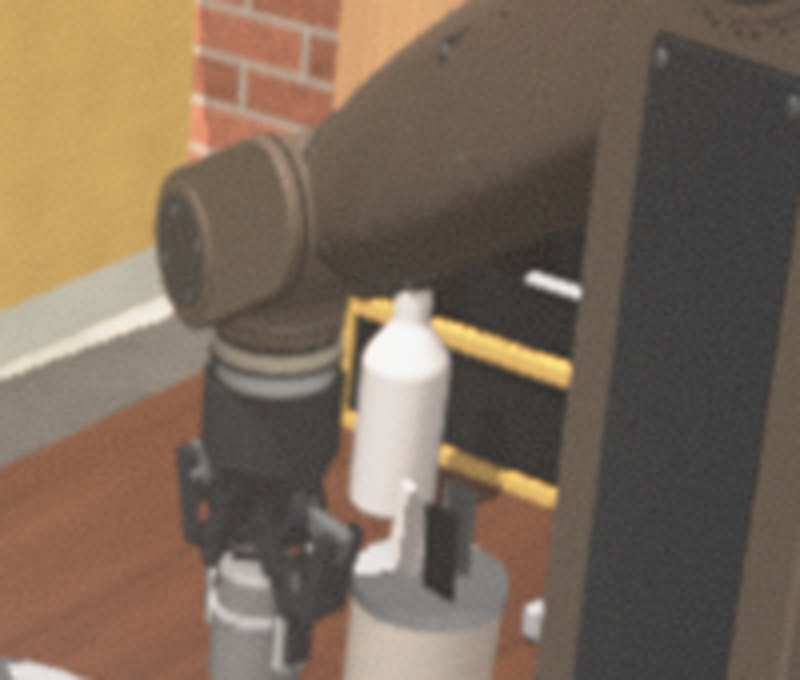

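```bash
python3 -m creep '[[[-0.002,0.001,0.03],[0,0,0]],[[0,0,0.04],[0,0,0]],[[0,0,0.03],[0,0,0]],[[0,0,0.02],[0,0,0]],[[0,0,0],[0,0,0]],[[0,0,0],[0,0,0]]]';python3 -c "
from h import *
f=grab_frame('side');crop(f['image'],330,60,200,190,4,'s21.png')
to([.5159,-.1348,.016])
"
```

```text
t: 37.85
eef_pos: [0.5181, -0.136, 0.0622]
tool_rot: [3.14, 0.0, 1.352]
wrist_force: [0.9, -0.9, -1.8]
opening: 0.0529
units [ 0.0015 -0.0047  0.0776] at [ 0.5184 -0.1362  0.0626]
```

View pics/s21.png

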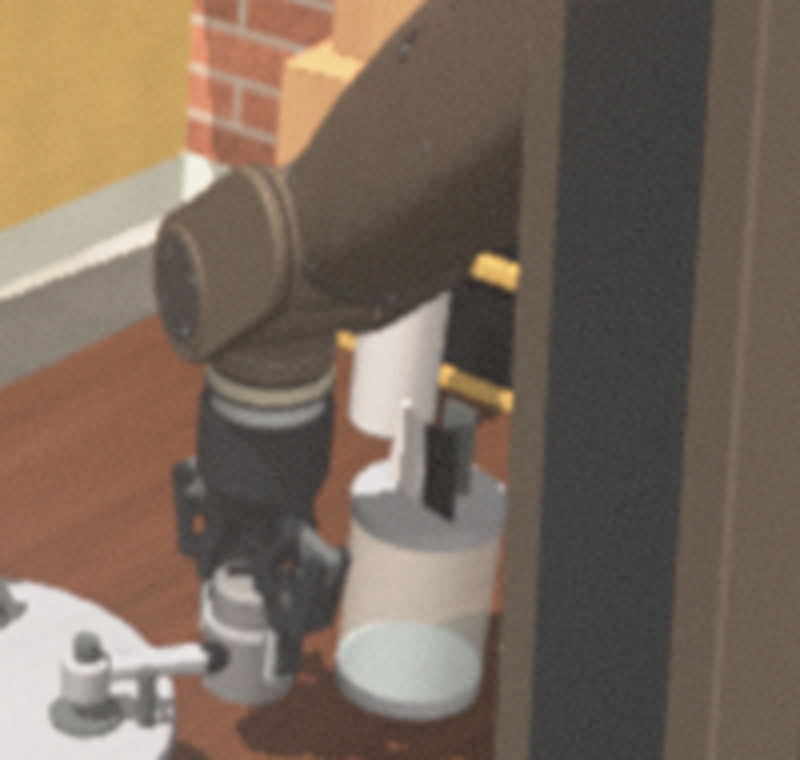

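```bash
python3 -m creep '[[[0,0,0.02],[0,0,0]],[[0,0,0.02],[0,0,0]],[[0,0,0],[0,0,0]],[[0,0,0],[0,0,0]],[[0,0,0],[0,0,0]]]';python3 -c "
from h import *
f=grab_frame('side');crop(f['image'],330,60,200,190,4,'s22.png')
to([.5159,-.1348,.016])
"
```

```text
t: 38.4
eef_pos: [0.5172, -0.1359, 0.037]
tool_rot: [3.141, 0.0, 1.352]
wrist_force: [-0.2, -0.7, -1.4]
opening: 0.0527
units [ 0.0015 -0.0029  0.0353] at [ 0.5174 -0.136   0.0372]
```

View pics/s22.png

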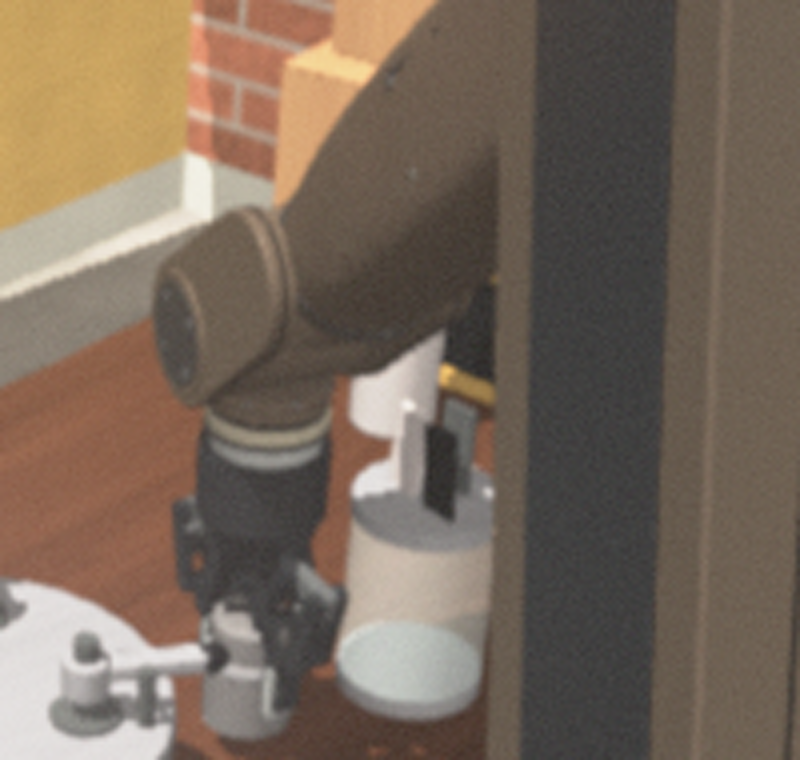

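```bash
python3 -m creep '[[[0.002,-0.003,0.01],[0,0,0]],[[0,0,0.01],[0,0,0]],[[0,0,0.008],[0,0,0]],[[0,0,0.005],[0,0,0]],[[0,0,0],[0,0,0]],[[0,0,0],[0,0,0]],[[0,0,0],[0,0,0]]]';python3 -c "
from h import *
to([.5159,-.1348,.016])
"
```

```text
t: 39.15
eef_pos: [0.5158, -0.1344, 0.0174]
tool_rot: [3.141, 0.0, 1.352]
wrist_force: [0.8, -0.9, -3.2]
opening: 0.0527
units [-0.0006  0.0003  0.0023] at [ 0.5158 -0.1344  0.0174]
```

```bash
python3 -m creep '[[[0,0,0.002],[0,0,0]],[[0,0,0],[0,0,0]],[[0,0,0],[0,0,0]]]'; python3 -m creep '[[[0,0,0.002],[0,0,0]],[[0,0,0],[0,0,0]],[[0,0,0],[0,0,0]]]'
```

```text
t: 39.45
eef_pos: [0.5156, -0.1343, 0.016]
tool_rot: [3.142, 0.0, 1.352]
wrist_force: [0.3, -0.4, -2.6]
opening: 0.0528
t: 39.75
eef_pos: [0.5158, -0.1344, 0.0149]
tool_rot: [3.141, 0.0, 1.352]
wrist_force: [-0.2, -0.7, -0.2]
opening: 0.0524
```

Touching down: the weight has come off the wrist. I'll open slowly and lift.

```bash
python3 -m creep '[[[0,0,0],[0,0,0]],[[0,0,0],[0,0,0]],[[0,0,0],[0,0,0]],[[0,0,0],[0,0,0]]]' 72; python3 -m creep '[[[0,0,-0.015],[0,0,0]],[[0,0,-0.03],[0,0,0]],[[0,0,-0.04],[0,0,0]],[[0,0,-0.06],[0,0,0]],[[0,0,-0.07],[0,0,0]],[[0,0,-0.07],[0,0,0]],[[0,0,-0.07],[0,0,0]],[[0,0,-0.06],[0,0,0]],[[0,0,0],[0,0,0]]]'
python3 -c "
from h import *
f=grab_frame('side');cv2.imwrite('pics/s23.png',f['image'][...,::-1])
"
```

```text
t: 40.15
eef_pos: [0.5157, -0.1344, 0.0149]
tool_rot: [3.141, 0.0, 1.352]
wrist_force: [0.4, 0.3, -0.8]
opening: 0.0718
t: 41.05
eef_pos: [0.5184, -0.1355, 0.2719]
tool_rot: [3.128, 0.003, 1.352]
wrist_force: [0.2, 0.7, 0.3]
opening: 0.0721
```

View pics/s23.png

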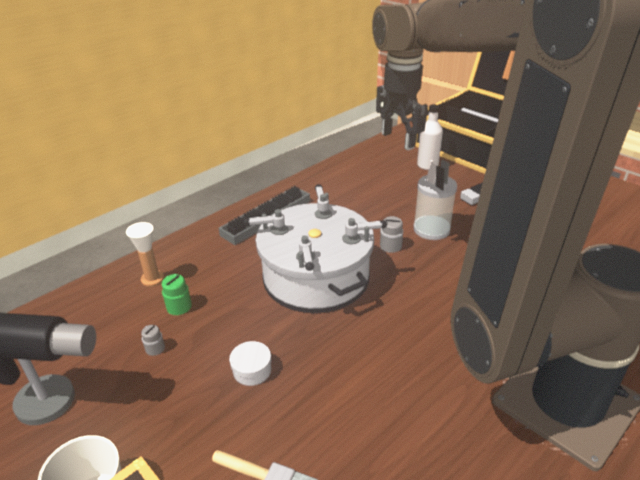

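```bash
python3 -m creep '[[[0.03,0,0],[0,0,0]],[[0.06,0,0],[0,0,0]],[[0.08,0,0],[0,0,0]],[[0.08,0,0],[0,0,0]],[[0.08,0,0],[0,0,0]],[[0.08,0,0],[0,0,0]],[[0.08,0,0],[0,0,0]],[[0.08,0,0],[0,0,0]],[[0.08,0,0],[0,0,0]],[[0.06,0,0],[0,0,0]],[[0.03,0,0],[0,0,0]],[[0,0,0],[0,0,0]]]'
python3 -c "
from h import *
f=grab_frame('top');cv2.imwrite('pics/t24.png',f['image'][...,::-1]);crop(f['image'],340,200,200,160,4,'t24c.png');crop(f['image'],250,170,160,150,5,'t24l.png')
"
```

```text
t: 42.3
eef_pos: [0.6112, 0.3007, 0.2618]
tool_rot: [-3.139, 0.002, 1.355]
wrist_force: [-1.0, -0.9, 0.2]
opening: 0.0717
```

View pics/t24c.png

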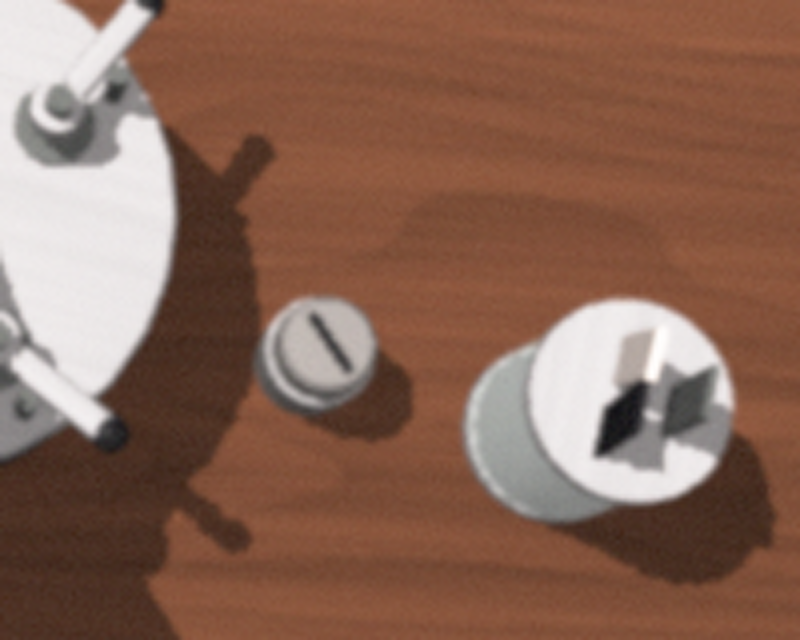

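View pics/t24l.png

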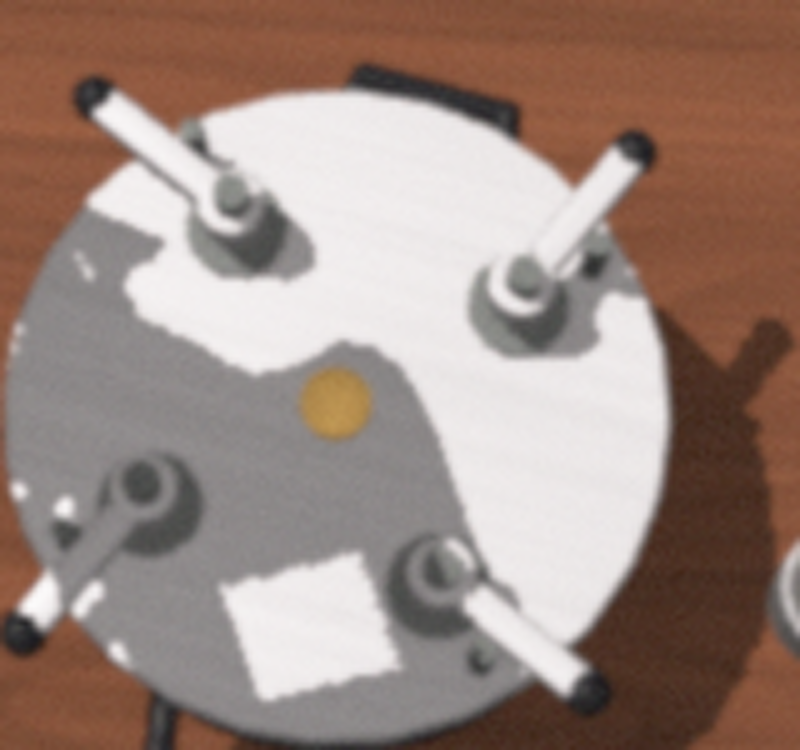

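```bash
python3 - <<'E'
from h import *
f=grab_frame("top");C=lambda x,y:(340+x/4-.4,200+y/4-.4)
S=np.array([.5612,.0738]);T=ray(f,*C(326,346),.074)[:2];J=ray(f,*C(631,400),.134)[:2]
d=(J-S);L=np.hypot(*d);d/=L;v=T-S;print("timer",T,"jar",J,"L",L,"along",v@d,"lateral",v[0]*d[1]-v[1]*d[0],"gap pot",(v@d-.12-.027),"gap lid",v@d-.128-.027,"gap jar",L-.0465-v@d-.027)
E
```

```text
timer [ 0.51417922 -0.13373686] jar [ 0.48773525 -0.26365075] L 0.34535500790515133 along 0.21278926851099678 lateral 0.0017968557681545885 gap pot 0.06578926851099678 gap lid 0.05778926851099678 gap jar 0.059065739394154576
```

```bash
python3 -c "
from h import *
print(state()['t'],state()['wrist_force'].round(1)); print(order.close_job())"
```

```text
42.4 [ 0.6 -0.9 -0.4]
the job is handed in; nothing more can be done
None
```

The job is handed in at 42.4 s of the 72 s allowed; no verdict was reported.

**Nuts:** I tightened them in the order a, c, b, d, first to about half-way, then again a, c, b, d until each stopped moving under about 14–20 N. The half-way readings were a 43°, b 42.5°, c 42–43° and d 46°, against a true half-way of 41.5°.
- The last camera angles were a 81.8°, b 82.1°, c 79.9° and d 80.4° against a nominal 83°, which is within my measuring error.
- In the picture the spacing between bar and stop pin looked uneven from nut to nut, so I relied on the hard stall as the sign of "home".
- Nut d stalled about 3 mm earlier than b. I pressed it again from another side, up to 19 N, and it did not move.

**Timer:** it was released with no load on the wrist and stands upright.
- **Position:** it is 213 mm from the steriliser's centre. That leaves 58 mm to the lid rim, 66 mm to the pot and 59 mm to the jar.
- **Line:** it is 2 mm off the line between steriliser and jar.

**Jar:** it did not move; its measured position agrees to within 0.5 mm before and after. At hand-in the arm was well clear of everything.

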